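# Pile two inlaid boxes on the drying blower and turn its fan up three clicks

### The job

The two freshly glued wooden boxes must dry on the green blower stand: set the larger one down gently in the middle of the slatted grid, lengthwise along the slats, then set the smaller one gently on top of it so that its whole base rests on the larger box. When the pile stands, turn the black fan knob clockwise (seen from above) by exactly three clicks from where it points now, and let go of everything. Leave the glue jar, the tin and the fretsaw where they are.

Things in the scene. Friction and masses are not known exactly. Their poses are not given: they have to be found in the camera images.
- big_box_center (a point): Centre (half-way up) of the larger closed wooden box: dark wood with a pale inlaid lid bearing two dark diamonds, 140 mm long (x of this frame) x 66 mm wide (y) x 45 mm high (z, up), about 0.26 kg. It starts on the bench; the lid is glued shut.
- big_box: The larger box itself; origin at the centre of its underside, 22.5 mm below its centre, same axes.
- small_box_center (a point): Centre (half-way up) of the smaller closed wooden box: mid-brown wood with a pale inlaid lid, 90 mm long (x of this frame) x 46 mm wide (y) x 38 mm high (z, up), about 0.11 kg. It starts on the bench.
- small_box: The smaller box itself; origin at the centre of its underside, 19 mm below its centre, same axes.
- small_corner0 (a point): One of the four corners of the smaller box's underside, at x +45 mm, y +23 mm from its centre.
- small_corner1 (a point): One of the four corners of the smaller box's underside, at x +45 mm, y -23 mm from its centre.
- small_corner2 (a point): One of the four corners of the smaller box's underside, at x -45 mm, y -23 mm from its centre.
- small_corner3 (a point): One of the four corners of the smaller box's underside, at x -45 mm, y +23 mm from its centre.
- grid (a point): Centre of the top face of the slatted aluminium grid on the green blower stand. Grid 180 mm along x (the slats run along x) x 121 mm along y, seven slats 10 mm wide, 10 mm high above the housing; z points up. The stand is fixed: a green housing 220 mm (x) x 370 mm (y) x 60 mm high, whose centre lies at y +85 mm from this point; the slats' top is 70 mm above the bench. The fan knob's axis is at x 0, y +180 mm from this point.
- stand: The fixed green blower stand; origin at the centre of its underside on the bench, same axes as grid.
- fan_grip (a point): Point on the fan knob's upright axis, half-way up the bar to be gripped, 91 mm above the bench. The knob is a black disc 64 mm across and 10 mm high on the housing, carrying an upright grip bar 60 mm long x 16 mm thick x 33 mm high, whose top is 105 mm above the bench (14 mm above this point) and foot 72 mm above it. x of this frame runs along the bar, towards its pointer end; z is up; the frame turns with the knob.
- fan_pointer (a point): The pointer end of the knob's bar (white line on its top and end), 30 mm from the axis; white dots on the panel, on a circle of 46 mm radius, mark the nine click positions.
- fan (a joint): Angle of the fan knob, rad: 0 at the lowest setting, growing as it turns clockwise seen from above, end stop at 3.351. Nine click positions, 0.4189 rad (24 degrees) apart: 0, 0.419, 0.838 ... 3.351. It starts at the first, second or third. Turning past a click takes up to about 0.06 N m; released between two clicks it snaps to the nearer one.
- glue: Bystander: glue jar with red cap, 56 mm across, 120 mm high; origin at the centre of its underside.
- tin: Bystander: empty steel tin, 72 mm across, 100 mm high; origin at the centre of its underside.
- fretsaw: Bystander: fretsaw lying flat, wooden handle and deep black frame, about 400 mm long (y) x 95 mm (x), 20 mm high; origin on the blade's line, near mid-length.

How it is judged:
On the way, in this order (a step that is already met when the one before it is completed fails the run):
1. the larger box stands on the grid, released (x of big_box_center in the frame of grid between -0.025 and 0.025 m and y of big_box_center in the frame of grid between -0.03 and 0.03 m and z of big_box_center in the frame of grid between 0.0175 and 0.0265 m and angle between big_box_center's own z axis and vertical below 0.06 rad and angle between the x axis of big_box_center and the x axis of grid, either way round below 0.3 rad and linear speed of big_box below 0.02 m/s and contact force between the fingers and big_box below 0.1 N), for 0.2 s.
2. the smaller box stands on the larger one, its whole base supported, released (all of step 1 and z of small_box_center in the frame of big_box_center between 0.0375 and 0.0455 m and angle between small_box_center's own z axis and vertical below 0.06 rad and x of small_corner0 in the frame of big_box_center between -0.0705 and 0.0705 m and y of small_corner0 in the frame of big_box_center between -0.0335 and 0.0335 m and x of small_corner1 in the frame of big_box_center between -0.0705 and 0.0705 m and y of small_corner1 in the frame of big_box_center between -0.0335 and 0.0335 m and x of small_corner2 in the frame of big_box_center between -0.0705 and 0.0705 m and y of small_corner2 in the frame of big_box_center between -0.0335 and 0.0335 m and x of small_corner3 in the frame of big_box_center between -0.0705 and 0.0705 m and y of small_corner3 in the frame of big_box_center between -0.0335 and 0.0335 m and linear speed of small_box below 0.02 m/s and contact force between the fingers and small_box below 0.1 N), for 0.2 s.
3. the fan knob is three clicks further clockwise than at the start, at rest (distance of fan_pointer from where it was at the start of the episode between 0.0328 and 0.0376 m and value of joint fan above 1.08909 rad and velocity of joint fan between -0.1 and 0.1 rad/s), for 0.2 s.
At the end, for the whole second after the job is handed in: Larger box level on the grid, centre within 25 mm along and 30 mm across the slats of its middle, length within 0.3 rad of them; smaller box level on it, all four bottom corners over its top; knob three clicks (1.257 +- 0.1 rad) clockwise of its start; all at rest and released (all of step 2 and all of step 3); the robot touches nothing.
It fails at once if a box is let fall (moves faster than 0.45 m/s, a fall of about 10 mm, with no finger on it) ((linear speed of big_box above 0.45 m/s and contact force between the fingers and big_box below 0.05 N) or (linear speed of small_box above 0.45 m/s and contact force between the fingers and small_box below 0.05 N)).
It fails at once if a box is pressed hard onto the stand or onto the other box (contact force between big_box and stand above 60 N or contact force between small_box and big_box above 60 N).
It fails at once if the glue jar, tin or fretsaw is moved more than 30 mm (distance of any of glue, tin, fretsaw from where it was at the start of the episode above 0.03 m).
It also fails if it takes over 72 s, if anything falls off the work surface, if the arm or the gripper's body presses on something with over 40 N, if the wrist force passes 120 N, or if a joint passes its speed limit or range.

### The arm

A 6-joint arm with a two-finger parallel gripper is mounted at the origin on the work surface. World frame = base frame: x ahead of the robot, y to its left, z up, the work surface at z = 0. Lengths are in m, angles in rad, forces in N, time in s.
With the tool pointing down it reaches from about 0.375 to 0.9 m from the base axis. Payload 3.1 kg.
Tool frame: the origin (TCP) lies on the centre line of the jaws, within the pads' length; the fingertips stand 17 mm ahead of it and the grasp point (between the pads) lies 2 mm behind it; z points along the fingers, y is the direction in which the jaws open and shut (so a half turn about z gives the same grasp; the last joint's range is limited). The gripper opens to 85 mm and grips with 20 to 120 N. Pads are 22 mm wide; open, the fingers measure 114 mm over their backs; the gripper's body (76 mm by 85 mm) begins 54 mm behind the grasp point. The pads swing forward as they close: fully open they stand 13 mm farther back than shut.
Start: joints at [1.03, 0.527, 1.433, -0, 1.181, -0.178], TCP at [0.221, 0.585, 0.248] pointing down, gripper open.
Joint ranges: [-3.08, 3.08], [-0.75, 2.2], [0.22, 2.44], [-1.43, 4.57], [0, 2.65], [-2.85, 2.85]. Speed limits (rad/s): [2.79, 2.79, 3.14, 3.14, 3.14, 3.14].

### API

Orientations are given as a unit quaternion [x, y, z, w].
In Python, from station import bot gives the robot as it stands. The module is installed in compiled form; this text tells all that it offers.
- The arm moves only by the shell command python3 -m jog 'ROWS' [OPENING] [FORCE]. ROWS is JSON, a list of rows, each a list of 2 entries, a list of its own where there are three numbers: the shift along the tool's x, y, z in m, then the turn about the tool's z in rad. A call has 1 to 12 rows; each row shifts and turns the pose as measured when the row begins, along the tool's axes as they then stand; what a row does not reach is not made up. A row lasts 1/12 s, in which the tool goes at most 41.7 mm and 7.16 degrees, less where a joint would pass 70% of its speed; a pose out of reach is approached as far as the arm can. A call is refused whole if a number of a shift passes 0.0417 or a number of a turn 0.125, either way. A call with a gripper value outside its range is refused whole. OPENING is the closure, from 0 (fully open) to 1 (shut), set as the call begins (- or left out, the last holds). The fingers move at their own pace and stop on an object; FORCE is the grip in N (left out, the last holds). Time passes only in rows, so rows that do not move let the fingers close. It gives the time, the measured TCP pose, the force and the opening at its end, in the units of the state.
- bot.state(): the state, without advancing time (a new reading comes with each control period).
- bot.get_image(name): name is "scene" or "top" or "wrist"; returns a dict with "pixels" (480x640x3 uint8, blue, green, red), "intrinsics" (3x3 intrinsics, pixels), "k1" (the pictures are not rectified: a ray, as slopes to the right and down, at radius r is drawn at 1 + k1 r^2 times it, then the intrinsics apply), "position" and "attitude" of the camera in the world. Camera axes: x right, y down, z forward; pixel columns grow to the right and rows downward; lengths in m; the calibration is good to about 2 mm. A picture is of the moment at which its call begins. There is no depth.
- bot.hand_in(): hands the job in, once; it reports no verdict.
The state is a dict: "time_s": time; "joint_positions": joint angles; "dq": joint speeds; "joint_efforts": joint torques, N m; "ee_pos": TCP position; "orientation": TCP orientation; "wrist_force": force on the tool from outside, world axes, zero at the start; "ft_torque": the same for the moment, N m; "width": finger opening in m.
Only numpy, scipy, OpenCV 4.12 (cv2) and the standard library are available. Lean on these libraries where they do the work, as an engineer would, in place of code of your own. Each camera call takes 0.05 s, during which the arm holds its last target.

## Working session

There is one attempt and no reset: what is moved stays moved. The work goes in short steps, Python scripts to look and compute and a shell command to move; the robot and the scene stay as the last step left them, time stands still between calls to the robot, and variables do not carry over. Pictures are saved under pics/ and viewed, and the job is handed in when it is done.

```bash
mkdir -p pics; cat > h.py <<'E'
import numpy as np, cv2
from scipy.spatial.transform import Rotation as R
from station import bot
def und(im,uv):
    K=np.array(im["intrinsics"]);k1=im["k1"]
    d=(np.atleast_2d(uv)-[K[0,2],K[1,2]])/[K[0,0],K[1,1]]
    s=d.copy()
    for _ in range(30): s=d/(1+k1*(s**2).sum(1,keepdims=True))
    return s
def att(im):
    a=np.array(im["attitude"]); return a if a.shape==(3,3) else R.from_quat(a).as_matrix()
def plane(im,uv,z):
    s=und(im,uv); r=np.c_[s,np.ones(len(s))]@att(im).T; p=np.array(im["position"])
    return p+r*((z-p[2])/r[:,2])[:,None]
def proj(im,P):
    K=np.array(im["intrinsics"]); c=(np.atleast_2d(P)-np.array(im["position"]))@att(im)
    s=c[:,:2]/c[:,2:]; s=s*(1+im["k1"]*(s**2).sum(1,keepdims=True))
    return s*[K[0,0],K[1,1]]+[K[0,2],K[1,2]]
def snap(n,f):
    im=bot.get_image(n); cv2.imwrite(f"pics/{f}.png",im["pixels"]); np.save(f"pics/{f}.npy",im,allow_pickle=True); return im
def load(f): return np.load(f"pics/{f}.npy",allow_pickle=True).item()
E
python3 - <<'E'
from h import *
for n in ["scene","top","wrist"]:
    im=snap(n,n+"0"); print(n,im["position"],im["attitude"],im["intrinsics"],im["k1"])
print(bot.state())
E
```

```text
scene [ 1.19978259 -0.60417383  0.85644679] [ 0.84787765  0.32628309 -0.16070902 -0.38576606] [[444.20776849   0.         320.8985081 ]
 [  0.         444.20776849 241.63077801]
 [  0.           0.           1.        ]] -0.07769074327703784
top [0.41071268 0.02415323 1.08464176] [ 0.72465961 -0.68097114  0.07132394 -0.07784373] [[458.22663162   0.         313.71670515]
 [  0.         458.22663162 243.17910367]
 [  0.           0.           1.        ]] -0.010493993879571306
wrist [0.14251055 0.61336954 0.37312804] [0.81148474 0.56076738 0.09295278 0.13561801] [[347.09113913   0.         318.92576244]
 [  0.         347.09113913 230.35089175]
 [  0.           0.           1.        ]] -0.043365714892494286
{'time_s': 0.15, 'joint_positions': array([ 1.03050736e+00,  5.28266281e-01,  1.43357598e+00, -2.96580611e-06,
        1.18140854e+00, -1.78506630e-01]), 'dq': array([-1.11319441e-03, -2.94977717e-03, -3.16615587e-03,  1.31831892e-04,
       -1.89527619e-05,  1.37332291e-03]), 'joint_efforts': array([ 1.86341781e-04, -4.42742443e+01, -1.78276420e+01, -2.82972778e-04,
        5.60312328e-03,  3.02843787e-06]), 'ee_pos': array([0.22092651, 0.5841105 , 0.24756019]), 'orientation': array([ 1.79905655e-01,  9.83683520e-01, -7.76585833e-04, -2.90310292e-04]), 'wrist_force': array([-0.79179415, -0.11287753,  0.42839176]), 'ft_torque': array([-0.01176023, -0.01868505, -0.02061989]), 'width': 0.08549948120329351}
```

View pics/top0.png

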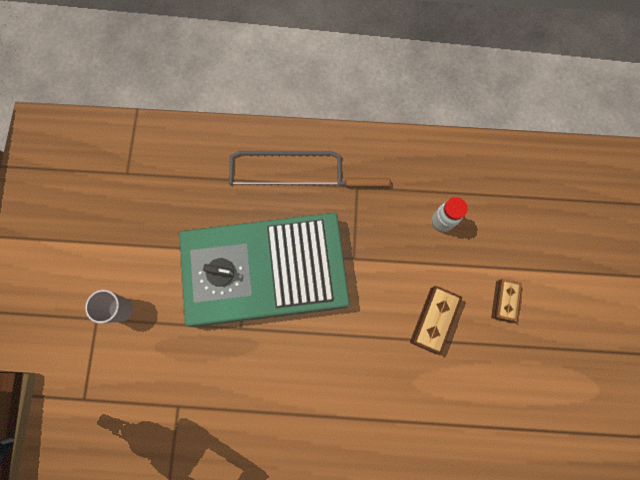

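View pics/scene0.png

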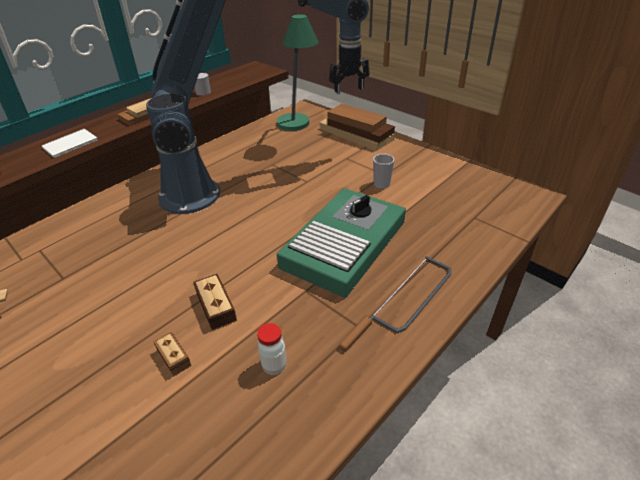

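View pics/wrist0.png

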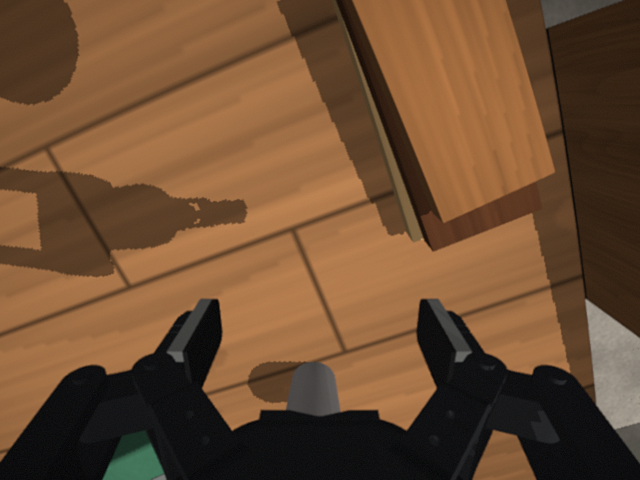

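The top view shows the stand with its grid around (300,264) and knob at (221,271). The big box is at (438,320), the small box at (508,300), the glue jar at (452,213), the tin at (104,306) and the fretsaw at (310,170). I'll measure these next.

```bash
python3 - <<'E'
from h import *
im=load("top0"); px=im["pixels"]; hsv=cv2.cvtColor(px,cv2.COLOR_BGR2HSV)
cv2.imwrite("pics/kz.png",cv2.resize(px[225:315,175:275],None,fx=6,fy=6,interpolation=cv2.INTER_CUBIC))
cv2.imwrite("pics/bz.png",cv2.resize(px[270:365,400:533],None,fx=6,fy=6,interpolation=cv2.INTER_CUBIC))
def rect(mask,z,name,k=1):
    cs,_=cv2.findContours(mask,cv2.RETR_EXTERNAL,cv2.CHAIN_APPROX_NONE)
    for c in sorted(cs,key=cv2.contourArea)[::-1][:k]:
        P=plane(im,c[:,0].astype(float),z)[:,:2]
        (cx,cy),(w,h),a=cv2.minAreaRect((P*1000).astype(np.float32))
        b=cv2.boxPoints(((cx,cy),(w,h),a)); e=max((b[1]-b[0],b[2]-b[1]),key=np.linalg.norm)
        print(name,"c",cx,cy,"size",w,h,"long axis deg",np.degrees(np.arctan2(e[1],e[0]))%180)
for (x0,y0,x1,y1,z,n) in [(405,280,475,362,.045,"big"),(488,272,530,328,.038,"small")]:
    m=np.zeros(px.shape[:2],np.uint8); s=hsv[y0:y1,x0:x1]; print(n,)
    m[y0:y1,x0:x1]=((s[...,2]>150)&(s[...,1]<150)).astype(np.uint8)*255
    m=cv2.morphologyEx(m,cv2.MORPH_CLOSE,np.ones((5,5)))
    rect(m,z,n)
g=cv2.inRange(hsv,(60,80,40),(95,255,255)); g=cv2.morphologyEx(g,cv2.MORPH_CLOSE,np.ones((3,3)))
rect(g,.06,"green top?")
w=cv2.inRange(hsv,(0,0,150),(180,70,255)); w[:, :260]=0; w[:,345:]=0;w[:205]=0;w[330:]=0
rect(w,.07,"slat",7); rect(cv2.morphologyEx(w,cv2.MORPH_CLOSE,np.ones((9,9))),.07,"grid")
E
```

```text
big
big c 475.67144775390625 -252.8994598388672 size 185.71934509277344 157.46728515625 long axis deg 1.2300941
small
small c 532.1453247070312 -410.77545166015625 size 94.56101989746094 132.64254760742188 long axis deg 179.06328
green top? c 566.4087524414062 152.88235473632812 size 215.85791015625 363.0036315917969 long axis deg 100.5877
slat c 573.1370849609375 124.44009399414062 size 181.1610107421875 10.697160720825195 long axis deg 10.590479
slat c 576.5771484375 106.37605285644531 size 181.23800659179688 10.773124694824219 long axis deg 10.685441
slat c 593.58642578125 15.529054641723633 size 181.04934692382812 10.662592887878418 long axis deg 10.619346
slat c 590.146240234375 33.599395751953125 size 180.9722442626953 10.469905853271484 long axis deg 10.606982
slat c 586.8365478515625 51.735260009765625 size 181.17835998535156 10.602289199829102 long axis deg 10.54435
slat c 583.3670043945312 69.96159362792969 size 181.10104370117188 10.369245529174805 long axis deg 10.602923
slat c 579.8993530273438 88.17776489257812 size 181.0264129638672 10.421544075012207 long axis deg 10.5635605
grid c 583.41259765625 69.97124481201172 size 181.245361328125 121.46134185791016 long axis deg 10.641474
```

View pics/kz.png

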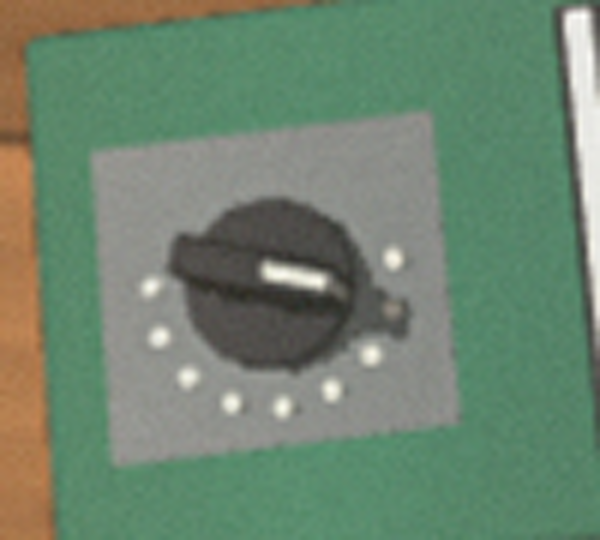

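View pics/bz.png

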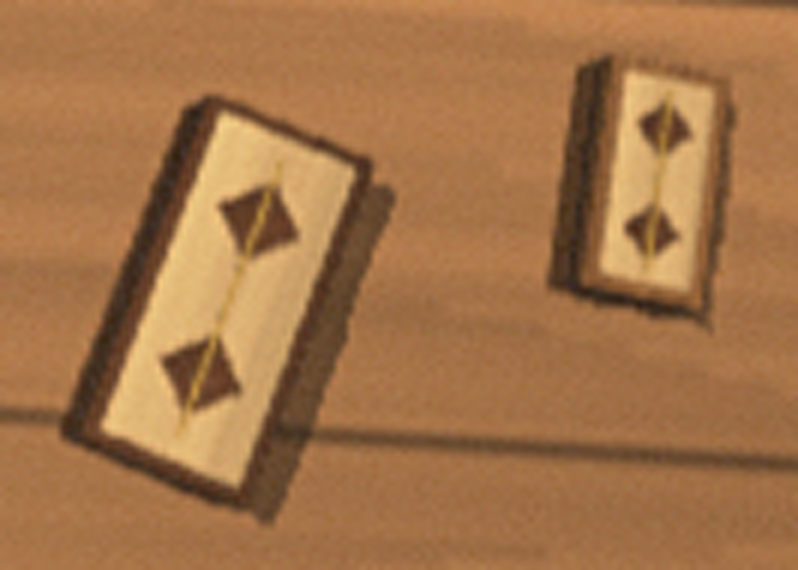

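```bash
python3 - <<'E'
from h import *
im=load("top0"); px=im["pixels"]; hsv=cv2.cvtColor(px,cv2.COLOR_BGR2HSV)
for u,v in [(438,300),(430,335),(505,296),(460,350),(475,330),(480,290)]: print((u,v),px[v,u],hsv[v,u])
for (x0,y0,x1,y1,z,n) in [(405,280,475,362,.045,"big"),(488,272,530,328,.038,"small")]:
    m=np.zeros(px.shape[:2],np.uint8); s=px[y0:y1,x0:x1].astype(int)
    m[y0:y1,x0:x1]=((s[...,1]>150)).astype(np.uint8)*255
    m=cv2.morphologyEx(m,cv2.MORPH_CLOSE,np.ones((3,3)))
    cs,_=cv2.findContours(m,cv2.RETR_EXTERNAL,cv2.CHAIN_APPROX_NONE)
    c=max(cs,key=cv2.contourArea)
    P=plane(im,c[:,0].astype(float),z)[:,:2]
    (cx,cy),(w,h),a=cv2.minAreaRect((P*1000).astype(np.float32))
    b=cv2.boxPoints(((cx,cy),(w,h),a)); e=max((b[1]-b[0],b[2]-b[1]),key=np.linalg.norm)
    print(n,cx,cy,w,h,np.degrees(np.arctan2(e[1],e[0])))
# knob
P=plane(im,[[175+262/6,225+270/6],[175+327/6,225+283/6]],.105)[:,:2]; e=P[1]-P[0]; print("bar",P,np.degrees(np.arctan2(e[1],e[0])))
D=[(395,258),(371,356),(332,391),(283,407),(232,403),(188,377),(159,337),(150,288)]
P=plane(im,[[175+u/6,225+v/6] for u,v in D],.062)[:,:2]
A=np.c_[2*P,np.ones(len(P))];s=np.linalg.lstsq(A,(P**2).sum(1),rcond=None)[0];c=s[:2]
print("knob c",c,"r",np.sqrt(s[2]+c@c),np.degrees(np.arctan2(*(P-c).T[::-1])))
E
```

```text
(438, 300) [120 188 229] [ 19 121 229]
(430, 335) [ 40  63 104] [ 11 157 104]
(505, 296) [115 178 221] [ 18 122 221]
(460, 350) [ 74 114 166] [ 13 141 166]
(475, 330) [ 72 114 165] [ 14 144 165]
(480, 290) [ 78 120 179] [ 12 144 179]
big 477.05645751953125 -247.6041259765625 53.2913703918457 128.02175903320312 -20.051336
small 531.0996704101562 -411.3658142089844 32.97771453857422 77.37382507324219 -8.784364
bar [[0.54862931 0.24124774]
 [0.54538268 0.21736929]] -97.7427330597619
knob c [0.54951873 0.24591113] r 0.04643325836481172 [ -73.98559161 -122.0765102  -145.98888708 -169.58839179  166.65676725
  142.45526634  118.87031912   95.26665401]
```

The knob points at its second dot, bearing -98°, so its target bearing is about -170°. My frame estimates:

| Item | Centre (m) | Yaw |
|---|---|---|
| Grid | (0.583, 0.070) | 10.6° |
| Big box | (0.477, -0.248) | -20° |
| Small box | (0.531, -0.411) | -8.8° |

I'll write a helper that gives the remaining distance in tool axes, then start moving.

```bash
cat > d.py <<'E'
import sys
from h import *
s=bot.state(); M=R.from_quat(s["orientation"]).as_matrix()
x,y,z,yaw=map(float,sys.argv[1:5])
d=M.T@(np.array([x,y,z])-s["ee_pos"]); cur=np.arctan2(M[1,1],M[0,1]); t=np.radians(yaw)-cur; t=(t+np.pi)%(2*np.pi)-np.pi
print("t",round(s["time_s"],2),"pos",s["ee_pos"].round(4),"yaw",np.degrees(cur).round(2),"tilt",np.degrees(np.arccos(-M[2,2])).round(2),"w",round(s["width"],4),"F",s["wrist_force"].round(1),"T",s["ft_torque"].round(2))
print("tool delta",d.round(4),"turn(tool z)",round(-t,4))
E
python3 d.py 0.45 0.2 0.25 70; python3 d.py 0.477 -0.2475 0.2 70
```

```text
t 0.15 pos [0.2209 0.5841 0.2476] yaw 69.27 tilt 0.1 w 0.0855 F [-0.8 -0.1  0.4] T [-0.01 -0.02 -0.02]
tool delta [-0.3502 -0.2782 -0.0021] turn(tool z) -0.0127
t 0.15 pos [0.2209 0.5841 0.2476] yaw 69.27 tilt 0.1 w 0.0855 F [-0.8 -0.1  0.4] T [-0.01 -0.02 -0.02]
tool delta [-0.5339 -0.6871  0.0485] turn(tool z) -0.0127
```

```bash
python3 -m jog '[[[-0.031,-0.025,0],0],[[-0.031,-0.025,0],0],[[-0.031,-0.025,0],0],[[-0.031,-0.025,0],0],[[-0.031,-0.025,0],0],[[-0.031,-0.025,0],0],[[-0.031,-0.025,0],0],[[-0.031,-0.025,0],0],[[-0.031,-0.025,0],0],[[-0.031,-0.025,0],0],[[-0.031,-0.025,0],0]]' 0
python3 d.py 0.477 -0.2475 0.2 70
```

```text
time_s: 1.07
ee_pos: [0.4471, 0.199, 0.2438]
orientation: [0.172, 0.985, 0.001, -0.002]
wrist_force: [0.7, 0.1, -0.2]
width: 0.0859
t 1.07 pos [0.4471 0.199  0.2438] yaw 70.25 tilt 0.21 w 0.0859 F [ 0.7  0.1 -0.2] T [ 0.03 -0.05  0.02]
tool delta [-0.1792 -0.4102  0.0427] turn(tool z) 0.0043
```

Tracking is good.

```bash
python3 -m jog '[[[-0.015,-0.035,0],0],[[-0.015,-0.035,0],0],[[-0.015,-0.035,0],0],[[-0.015,-0.035,0],0],[[-0.015,-0.035,0],0],[[-0.015,-0.035,0],0],[[-0.015,-0.035,0],0],[[-0.015,-0.035,0],0],[[-0.015,-0.035,0.01],0],[[-0.015,-0.035,0.01],0],[[-0.015,-0.035,0.01],0],[[-0.014,-0.025,0.01],0]]' 0
python3 -m jog '[[[0,0,0],0]]'
python3 d.py 0.477 -0.2475 0.2 70; python3 -c "
from h import *
snap('wrist','w1');snap('top','t1')"
```

```text
time_s: 2.07
ee_pos: [0.4805, -0.273, 0.2033]
orientation: [0.174, 0.985, 0.0, 0.004]
wrist_force: [0.4, 1.1, 0.7]
width: 0.0853
time_s: 2.15
ee_pos: [0.481, -0.279, 0.2017]
orientation: [0.176, 0.984, -0.001, 0.005]
wrist_force: [0.2, -0.2, 0.0]
width: 0.0856
t 2.15 pos [ 0.481  -0.279   0.2017] yaw 69.71 tilt 0.56 w 0.0856 F [ 0.2 -0.2  0. ] T [-0.05  0.03 -0.02]
tool delta [0.0147 0.0281 0.0016] turn(tool z) -0.005
```

View pics/w1.png

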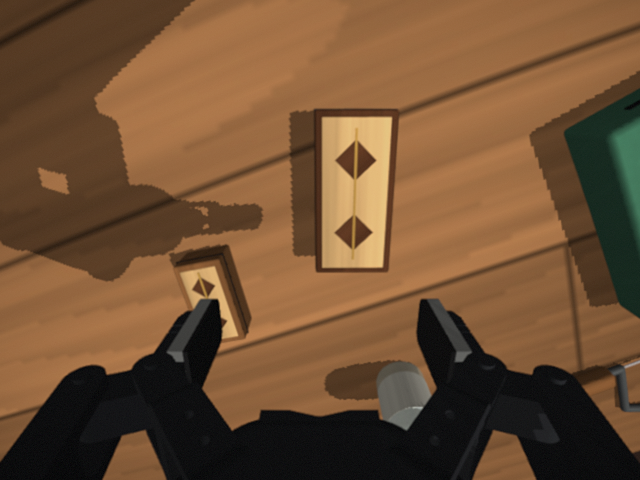

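The wrist view shows the big box's lid upright at (355,190), well aligned with the jaws. I'll cross-check its pose from this view.

```bash
cat > lid.py <<'E'
from h import *
def lid(im,win,z,thr=150):
    x0,y0,x1,y1=win; px=im["pixels"]
    m=np.zeros(px.shape[:2],np.uint8); m[y0:y1,x0:x1]=(px[y0:y1,x0:x1,1]>thr)*255
    m=cv2.morphologyEx(m,cv2.MORPH_CLOSE,np.ones((3,3)))
    cs,_=cv2.findContours(m,cv2.RETR_EXTERNAL,cv2.CHAIN_APPROX_NONE); c=max(cs,key=cv2.contourArea)
    P=plane(im,c[:,0].astype(float),z)[:,:2]
    (cx,cy),(w,h),a=cv2.minAreaRect((P*1000).astype(np.float32))
    b=cv2.boxPoints(((cx,cy),(w,h),a)); e=max((b[1]-b[0],b[2]-b[1]),key=np.linalg.norm)
    r=np.round([cx,cy,w,h,(np.degrees(np.arctan2(e[1],e[0]))+90)%180-90],1); print(r); return r
E
python3 -c "
from lid import *
lid(load('w1'),(310,105,400,275),.045)"
```

```text
[ 477.3 -246.1   53.   127.2  -20.1]
```

```bash
python3 -m jog '[[[0.007,0.014,0.02],0],[[0.007,0.014,0.025],0],[[0,0,0.03],0],[[0,0,0.02],0]]' 0
python3 d.py 0.477 -0.247 0.028 70
```

```text
time_s: 2.58
ee_pos: [0.48, -0.2399, 0.1112]
orientation: [0.174, 0.985, -0.001, 0.009]
wrist_force: [0.3, -0.1, 0.0]
width: 0.0853
t 2.58 pos [ 0.48   -0.2399  0.1112] yaw 69.95 tilt 1.04 w 0.0853 F [ 0.3 -0.1  0. ] T [ 0.03  0.08 -0.02]
tool delta [ 0.0019 -0.0078  0.0832] turn(tool z) -0.0008
```

```bash
python3 -m jog '[[[0.002,-0.008,0.012],0],[[0,0,0.015],0],[[0,0,0.015],0],[[0,0,0],0]]' 0
python3 d.py 0.477 -0.247 0.028 70
```

```text
time_s: 2.92
ee_pos: [0.473, -0.2359, 0.0659]
orientation: [0.17, 0.986, 0.002, 0.004]
wrist_force: [-0.5, 0.0, -0.4]
width: 0.0851
t 2.92 pos [ 0.473  -0.2359  0.0659] yaw 70.48 tilt 0.53 w 0.0851 F [-0.5  0.  -0.4] T [ 0.04  0.04 -0.02]
tool delta [-0.0071 -0.0093  0.0379] turn(tool z) 0.0084
```

```bash
python3 -m jog '[[[0,0,0],0]]'
python3 d.py 0.477 -0.247 0.028 70;  python3 -m jog '[[[-0.006,-0.009,0],0]]'
python3 d.py 0.477 -0.247 0.028 70; python3 -m jog '[[[0,0,0],0]]'
python3 d.py 0.477 -0.247 0.028 70
```

```text
time_s: 3.0
ee_pos: [0.4728, -0.2342, 0.0661]
orientation: [0.169, 0.986, 0.003, 0.003]
wrist_force: [0.4, 0.2, 0.1]
width: 0.0854
t 3.0 pos [ 0.4728 -0.2342  0.0661] yaw 70.58 tilt 0.5 w 0.0854 F [0.4 0.2 0.1] T [-0.03 -0.02 -0.  ]
tool delta [-0.008  -0.0109  0.0381] turn(tool z) 0.0101
time_s: 3.08
ee_pos: [0.4743, -0.2415, 0.0665]
orientation: [0.167, 0.986, 0.004, 0.002]
wrist_force: [-1.3, -1.2, -0.6]
width: 0.0855
t 3.08 pos [ 0.4743 -0.2415  0.0665] yaw 70.74 tilt 0.48 w 0.0855 F [-1.3 -1.2 -0.6] T [-0.    0.01  0.01]
tool delta [-0.0043 -0.0046  0.0384] turn(tool z) 0.0129
time_s: 3.17
ee_pos: [0.4763, -0.2435, 0.0678]
orientation: [0.167, 0.986, 0.002, 0.004]
wrist_force: [0.8, -0.4, 0.7]
width: 0.0851
t 3.17 pos [ 0.4763 -0.2435  0.0678] yaw 70.77 tilt 0.53 w 0.0851 F [ 0.8 -0.4  0.7] T [-0.02  0.03  0.03]
tool delta [-0.0015 -0.0033  0.0398] turn(tool z) 0.0134
```

```bash
python3 -m jog '[[[-0.001,-0.003,0.01],0.012],[[0,0,0.01],0],[[0,0,0.01],0],[[0,0,0.006],0],[[0,0,0],0]]' 0
python3 d.py 0.477 -0.247 0.028 70
```

```text
time_s: 3.58
ee_pos: [0.4788, -0.249, 0.0315]
orientation: [0.174, 0.985, 0.001, 0.007]
wrist_force: [0.5, 0.1, -0.4]
width: 0.0855
t 3.58 pos [ 0.4788 -0.249   0.0315] yaw 69.96 tilt 0.82 w 0.0855 F [ 0.5  0.1 -0.4] T [ 0.02  0.02 -0.04]
tool delta [0.0024 0.0013 0.0035] turn(tool z) -0.0006
```

```bash
python3 -m jog '[[[0.001,0.001,0.003],0],[[0,0,0],0],[[0,0,0],0],[[0,0,0],0],[[0,0,0],0],[[0,0,0],0],[[0,0,0],0],[[0,0,0],0]]' 0.6 40
python3 d.py 0.477 -0.247 0.028 70
```

```text
time_s: 4.25
ee_pos: [0.4776, -0.2473, 0.0272]
orientation: [0.174, 0.985, 0.001, 0.006]
wrist_force: [-0.7, -0.0, -0.4]
width: 0.0654
t 4.25 pos [ 0.4776 -0.2473  0.0272] yaw 69.93 tilt 0.73 w 0.0654 F [-0.7 -0.  -0.4] T [-0.05  0.02  0.02]
tool delta [ 0.0006  0.0001 -0.0008] turn(tool z) -0.0012
```

```bash
python3 -m jog '[[[0,0,-0.008],0],[[0,0,-0.015],0],[[0,0,-0.02],0],[[0,0,-0.02],0],[[0,0,-0.02],0],[[0,0,-0.02],0],[[0,0,-0.02],0],[[0,0,-0.02],0],[[0,0,-0.01],0],[[0,0,0],0]]' 0.6 40
python3 d.py 0.5834 0.07 0.17 100.6;python3 -c "
from h import *
snap('wrist','w2')"
```

```text
time_s: 5.08
ee_pos: [0.4712, -0.2434, 0.1878]
orientation: [0.174, 0.985, 0.005, 0.001]
wrist_force: [-0.3, 0.5, -2.7]
width: 0.0651
t 5.08 pos [ 0.4712 -0.2434  0.1878] yaw 69.96 tilt 0.52 w 0.0651 F [-0.3  0.5 -2.7] T [ 0.   -0.01 -0.03]
tool delta [0.002  0.3327 0.0208] turn(tool z) -0.5347
```

View pics/w2.png

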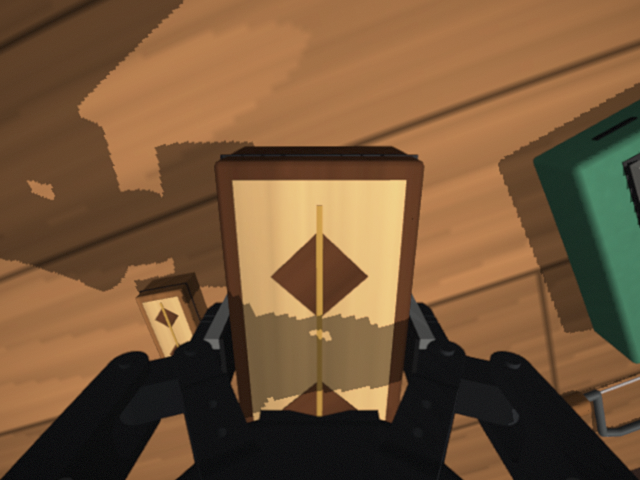

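Box held, with 2.7 N on the wrist. Carrying it to the grid.

```bash
python3 -m jog '[[[0,0.015,0],0],[[0,0.025,0],0],[[0,0.03,0],0],[[0,0.03,0],0],[[0,0.03,0],0],[[0,0.03,0],0],[[0,0.03,0],0],[[0,0.03,0],0],[[0,0.03,0],0],[[0,0.03,0],0],[[0,0.025,0],0],[[0,0.012,0],0]]'
python3 -m jog '[[[0,0,0],-0.03],[[0,0,0],-0.06],[[0,0,0],-0.06],[[0,0,0],-0.06],[[0,0,0],-0.06],[[0,0,0],-0.06],[[0,0,0],-0.06],[[0,0,0],-0.06],[[0,0,0],-0.05],[[0,0,0],-0.02],[[0,0,0],0]]'
python3 d.py 0.5834 0.07 0.17 100.6
```

```text
time_s: 6.13
ee_pos: [0.5741, 0.0666, 0.1761]
orientation: [0.179, 0.984, 0.006, -0.013]
wrist_force: [-0.9, -0.1, -2.5]
width: 0.065
time_s: 7.05
ee_pos: [0.5633, 0.0674, 0.1626]
orientation: [-0.096, 0.995, 0.01, -0.026]
wrist_force: [-0.8, -0.4, -2.4]
width: 0.0651
t 7.05 pos [0.5633 0.0674 0.1626] yaw 100.95 tilt 3.24 w 0.0651 F [-0.8 -0.4 -2.4] T [-0.07 -0.06 -0.02]
tool delta [-0.0199 -0.0011 -0.0084] turn(tool z) 0.0062
```

```bash
cat >> d.py <<'E'
print("tool-z horiz (deg)",np.degrees(M[:2,2]).round(2),"j",s["joint_positions"].round(3))
E
python3 d.py 0.5834 0.07 0.17 100.6; python3 -m jog '[[[0,0,0],0],[[0,0,0],0],[[0,0,0],0]]' >/dev/null;python3 d.py 0.5834 0.07 0.17 100.6; python3 -m jog '[[[-0.015,0,0],0],[[0,0,0],0]]' >/dev/null;python3 d.py 0.5834 0.07 0.17 100.6
```

```text
t 7.05 pos [0.5633 0.0674 0.1626] yaw 100.95 tilt 3.24 w 0.0651 F [-0.8 -0.4 -2.4] T [-0.07 -0.06 -0.02]
tool delta [-0.0199 -0.0011 -0.0084] turn(tool z) 0.0062
tool-z horiz (deg) [-3.13  0.84] j [-0.083  0.581  1.622  0.012  0.994 -1.852]
t 7.3 pos [0.5621 0.0666 0.1613] yaw 100.77 tilt 3.42 w 0.0652 F [-0.4 -0.3 -2.5] T [-0.01 -0.05 -0.06]
tool delta [-0.0211 -0.0005 -0.0099] turn(tool z) 0.003
tool-z horiz (deg) [-3.32  0.84] j [-0.084  0.583  1.624  0.012  0.993 -1.85 ]
t 7.47 pos [0.5767 0.0693 0.1605] yaw 100.7 tilt 3.44 w 0.0654 F [ 0.5 -0.1 -2.9] T [-0.07 -0.13  0.  ]
tool delta [-0.0062 -0.0003 -0.0099] turn(tool z) 0.0018
tool-z horiz (deg) [-3.34  0.83] j [-0.078  0.601  1.586  0.012  1.014 -1.842]
```

The drift is a payload sag in pitch: the tool leans 3.4° along the box's length. The box can pivot level between the pads on touchdown, so I'll drop the grip to 25 N and set it down slowly while watching the force.

```bash
python3 -m jog '[[[-0.004,0,0.012],0],[[-0.002,0,0.014],0],[[0,0,0.012],0],[[0,0,0.007],0],[[0,0,0],0]]' - 25; python3 d.py 0.5834 0.07 0.097 100.6
```

```text
time_s: 7.88
ee_pos: [0.5792, 0.0712, 0.1117]
orientation: [-0.093, 0.995, 0.01, -0.029]
wrist_force: [0.7, 0.6, -2.8]
width: 0.0656
t 7.88 pos [0.5792 0.0712 0.1117] yaw 100.68 tilt 3.46 w 0.0656 F [ 0.7  0.6 -2.8] T [ 0.01 -0.08  0.01]
tool delta [-0.0047 -0.0023  0.0144] turn(tool z) 0.0014
tool-z horiz (deg) [-3.36  0.81] j [-0.074  0.675  1.609  0.012  0.918 -1.84 ]
```

```bash
python3 -m jog '[[[-0.003,-0.001,0.004],0],[[-0.001,0,0.003],0]]'; python3 d.py 0.5834 0.07 0.097 100.6;python3 -m jog '[[[0,0,0.003],0]]'; python3 d.py 0.5834 0.07 0.097 100.6
```

```text
time_s: 8.05
ee_pos: [0.5825, 0.0711, 0.1037]
orientation: [-0.093, 0.995, 0.01, -0.029]
wrist_force: [0.5, -0.1, -3.3]
width: 0.0655
t 8.05 pos [0.5825 0.0711 0.1037] yaw 100.68 tilt 3.52 w 0.0655 F [ 0.5 -0.1 -3.3] T [-0.   -0.06 -0.01]
tool delta [-0.001  -0.0014  0.0066] turn(tool z) 0.0013
tool-z horiz (deg) [-3.43  0.81] j [-0.074  0.69   1.603  0.012  0.909 -1.839]
time_s: 8.13
ee_pos: [0.5823, 0.0711, 0.1009]
orientation: [-0.093, 0.995, 0.01, -0.029]
wrist_force: [-6.1, 0.6, 8.4]
width: 0.0655
t 8.13 pos [0.5823 0.0711 0.1009] yaw 100.68 tilt 3.55 w 0.0655 F [-6.1  0.6  8.4] T [-0.08  0.43 -0.02]
tool delta [-0.001  -0.0014  0.0038] turn(tool z) 0.0013
tool-z horiz (deg) [-3.45  0.81] j [-0.074  0.695  1.605  0.012  0.903 -1.839]
```

```bash
python3 -m jog '[[[0,0,0.002],0]]'; python3 d.py 0.5834 0.07 0.097 100.6
```

```text
time_s: 8.22
ee_pos: [0.5817, 0.0711, 0.0997]
orientation: [-0.093, 0.995, 0.01, -0.03]
wrist_force: [-5.6, -0.4, 7.9]
width: 0.0656
t 8.22 pos [0.5817 0.0711 0.0997] yaw 100.68 tilt 3.61 w 0.0656 F [-5.6 -0.4  7.9] T [-0.13  0.45 -0.06]
tool delta [-0.0017 -0.0014  0.0025] turn(tool z) 0.0014
tool-z horiz (deg) [-3.52  0.79] j [-0.074  0.696  1.606  0.012  0.902 -1.839]
```

```bash
python3 -m jog '[[[0,0,0.002],0]]' - 20; python3 d.py 0.5834 0.07 0.097 100.6;python3 -c "
from h import *
snap('scene','s1')
cv2.imwrite('pics/s1z.png',cv2.resize(load('s1')['pixels'][150:310,240:430],None,fx=4,fy=3.75))"
```

```text
time_s: 8.3
ee_pos: [0.5813, 0.071, 0.099]
orientation: [-0.093, 0.995, 0.01, -0.03]
wrist_force: [-4.4, -0.7, 8.8]
width: 0.0653
t 8.3 pos [0.5813 0.071  0.099 ] yaw 100.69 tilt 3.61 w 0.0653 F [-4.4 -0.7  8.8] T [-0.12  0.06  0.01]
tool delta [-0.002  -0.0014  0.0019] turn(tool z) 0.0015
tool-z horiz (deg) [-3.53  0.77] j [-0.074  0.697  1.608  0.011  0.9   -1.839]
```

View pics/s1z.png

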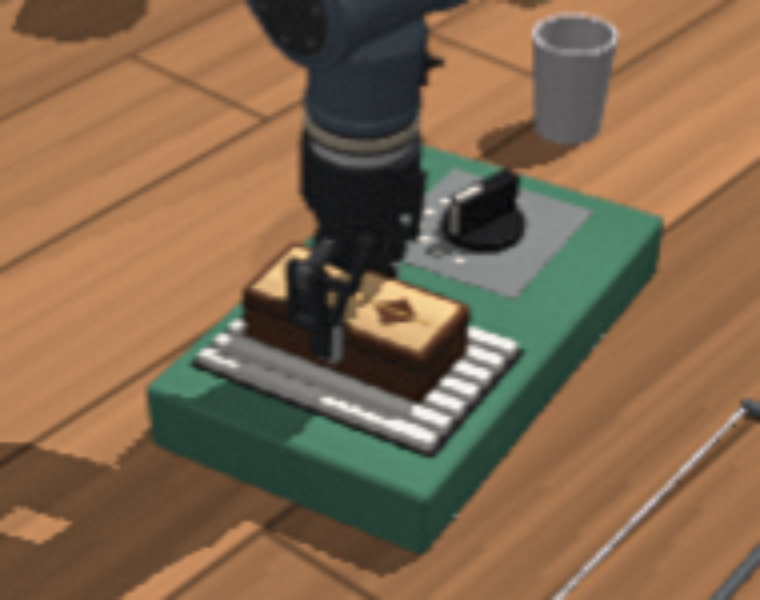

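The box sits on the slats, and the moment has dropped from 0.45 to 0.06 N m, so it is pivoting level. I'll press slightly more, then release.

```bash
python3 -m jog '[[[0,0,0.003],0]]' - 20; python3 d.py 0.5834 0.07 0.097 100.6;python3 -m jog '[[[0,0,0.003],0]]' - 20; python3 d.py 0.5834 0.07 0.097 100.6
```

```text
time_s: 8.43
ee_pos: [0.5807, 0.0709, 0.0979]
orientation: [-0.094, 0.995, 0.009, -0.03]
wrist_force: [-5.2, -0.5, 9.9]
width: 0.0648
t 8.43 pos [0.5807 0.0709 0.0979] yaw 100.7 tilt 3.59 w 0.0648 F [-5.2 -0.5  9.9] T [-0.14  0.35 -0.04]
tool delta [-0.0025 -0.0014  0.0007] turn(tool z) 0.0018
tool-z horiz (deg) [-3.51  0.74] j [-0.073  0.698  1.61   0.011  0.896 -1.839]
time_s: 8.52
ee_pos: [0.5805, 0.0709, 0.0974]
orientation: [-0.094, 0.995, 0.009, -0.03]
wrist_force: [-5.8, 0.4, 18.1]
width: 0.0654
t 8.52 pos [0.5805 0.0709 0.0974] yaw 100.73 tilt 3.54 w 0.0654 F [-5.8  0.4 18.1] T [-0.21  0.49  0.01]
tool delta [-0.0027 -0.0014  0.0002] turn(tool z) 0.0023
tool-z horiz (deg) [-3.46  0.71] j [-0.073  0.698  1.611  0.01   0.894 -1.839]
```

```bash
python3 -m jog '[[[0,0,-0.001],0]]' - 20; python3 d.py 0.5834 0.07 0.097 100.6; python3 -m jog '[[[0,0,0],0],[[0,0,0],0],[[0,0,0],0],[[0,0,0],0]]' 0.12 20; python3 d.py 0.5834 0.07 0.097 100.6; python3 -c "
from h import *
snap('scene','s2')
cv2.imwrite('pics/s2z.png',cv2.resize(load('s2')['pixels'][150:310,240:430],None,fx=4,fy=3.75))"
```

```text
time_s: 8.6
ee_pos: [0.581, 0.0708, 0.0997]
orientation: [-0.094, 0.995, 0.009, -0.028]
wrist_force: [0.5, 0.1, -3.2]
width: 0.0654
t 8.6 pos [0.581  0.0708 0.0997] yaw 100.74 tilt 3.41 w 0.0654 F [ 0.5  0.1 -3.2] T [-0.01 -0.06  0.02]
tool delta [-0.0023 -0.0013  0.0025] turn(tool z) 0.0024
tool-z horiz (deg) [-3.34  0.7 ] j [-0.073  0.695  1.61   0.01   0.896 -1.839]
time_s: 8.93
ee_pos: [0.5838, 0.0707, 0.1023]
orientation: [-0.094, 0.995, 0.008, -0.025]
wrist_force: [-0.1, -0.2, 0.3]
width: 0.0756
t 8.93 pos [0.5838 0.0707 0.1023] yaw 100.74 tilt 2.98 w 0.0756 F [-0.1 -0.2  0.3] T [ 0.   -0.04  0.  ]
tool delta [ 0.0003 -0.0007  0.0053] turn(tool z) 0.0025
tool-z horiz (deg) [-2.9   0.67] j [-0.073  0.691  1.607  0.01   0.895 -1.839]
```

View pics/s2z.png

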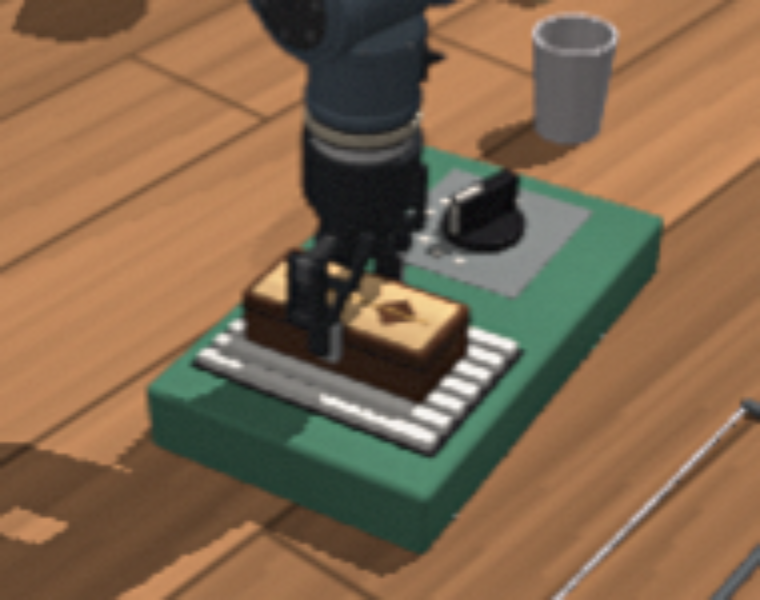

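Released and sitting on the slats. Next I'll open fully, lift, and go to the small box.

```bash
python3 -m jog '[[[0,0,0],0],[[0,0,-0.005],0],[[0,0,-0.02],0],[[0,0,-0.025],0],[[0,0,-0.025],0],[[0,0,-0.025],0],[[0,0,-0.02],0],[[0,0,0],0]]' 0; python3 d.py 0.531 -0.411 0.2 81.2
python3 -c "
from h import *
snap('wrist','w3')"
```

```text
time_s: 9.65
ee_pos: [0.5889, 0.0692, 0.2252]
orientation: [-0.094, 0.995, 0.009, -0.029]
wrist_force: [0.9, -0.4, 0.4]
width: 0.0854
t 9.65 pos [0.5889 0.0692 0.2252] yaw 100.72 tilt 3.45 w 0.0854 F [ 0.9 -0.4  0.4] T [-0.03 -0.07  0.01]
tool delta [ 0.1451 -0.4615  0.0226] turn(tool z) 0.3406
tool-z horiz (deg) [-3.38  0.71] j [-0.075  0.533  1.499  0.009  1.17  -1.837]
```

View pics/w3.png

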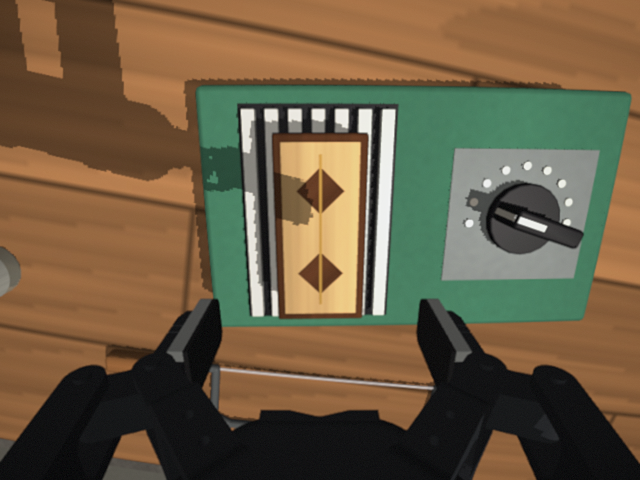

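```bash
python3 -c "
from lid import *
im=load('w3'); lid(im,(275,136,365,318),.115)
cv2.imwrite('pics/k3.png',cv2.resize(im['pixels'][145:285,440:605],None,fx=4.5,fy=4.2,interpolation=cv2.INTER_CUBIC))
im=load('s2'); cv2.imwrite('pics/k4.png',cv2.resize(im['pixels'][185:230,335:390],None,fx=12,fy=12,interpolation=cv2.INTER_CUBIC))
"
```

```text
[581.5  71.2 127.9  53.7  10.8]
```

View pics/k3.png

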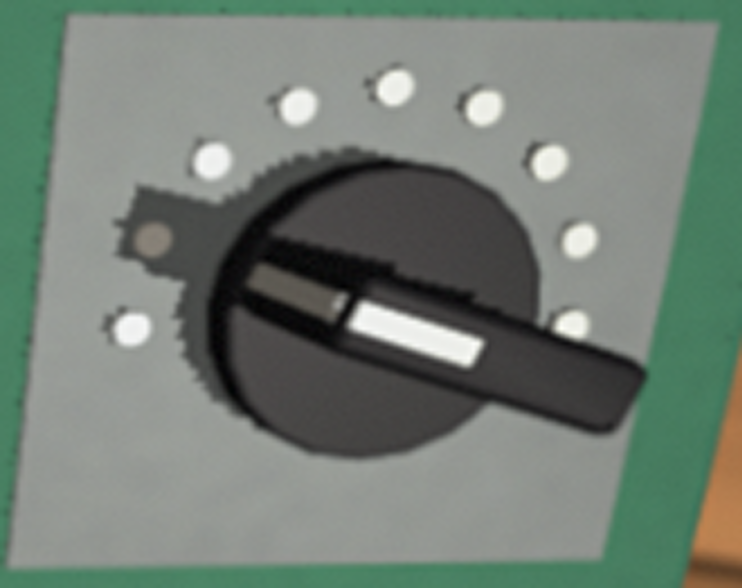

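View pics/k4.png

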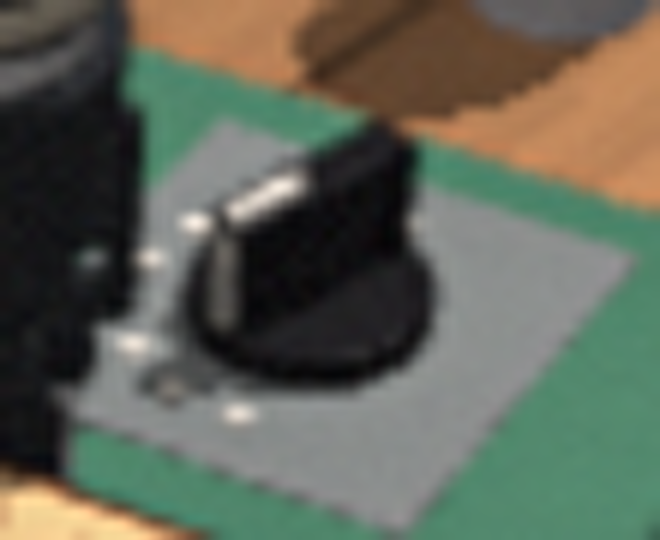

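The big box is at (0.5815, 0.0712), yaw 10.8°, within 2 mm of the grid's middle. The close-ups confirm the pointer is at the second dot. Now to the small box.

```bash
python3 -m jog '[[[0.006,-0.019,0],0],[[0.011,-0.035,0],0],[[0.011,-0.035,0],0],[[0.011,-0.035,0],0],[[0.011,-0.035,0],0],[[0.011,-0.035,0],0],[[0.011,-0.035,0],0],[[0.011,-0.035,0],0],[[0.011,-0.035,0],0],[[0.011,-0.035,0],0],[[0.011,-0.035,0],0],[[0.011,-0.035,0],0]]' 0;  python3 d.py 0.531 -0.411 0.2 81.2;python3 -m jog '[[[0.008,-0.025,0.005],0.06],[[0.004,-0.013,0.005],0.07],[[0,0,0],0.07],[[0,0,0],0.06],[[0,0,0],0.05],[[0,0,0],0.02],[[0,0,0],0]]' 0;  python3 d.py 0.531 -0.411 0.2 81.2
python3 -c "
from h import *
snap('wrist','w4')"
```

```text
time_s: 10.7
ee_pos: [0.5293, -0.3554, 0.201]
orientation: [-0.101, 0.994, 0.02, -0.042]
wrist_force: [0.1, -0.2, -1.0]
width: 0.0854
t 10.7 pos [ 0.5293 -0.3554  0.201 ] yaw 101.5 tilt 5.33 w 0.0854 F [ 0.1 -0.2 -1. ] T [-0.01 -0.06  0.01]
tool delta [ 0.0095 -0.0548 -0.0009] turn(tool z) 0.3543
tool-z horiz (deg) [-5.02  1.78] j [-0.75   0.631  1.377 -0.039  1.219 -2.508]
time_s: 11.28
ee_pos: [0.514, -0.4048, 0.1747]
orientation: [0.078, 0.995, 0.018, -0.052]
wrist_force: [0.7, 0.6, 0.1]
width: 0.0855
t 11.28 pos [ 0.514  -0.4048  0.1747] yaw 80.94 tilt 6.33 w 0.0855 F [0.7 0.6 0.1] T [ 0.02 -0.01  0.03]
tool delta [-0.0149 -0.0027 -0.0272] turn(tool z) -0.0046
tool-z horiz (deg) [-5.8   2.49] j [-0.818  0.689  1.339 -0.047  1.215 -2.214]
```

View pics/w4.png

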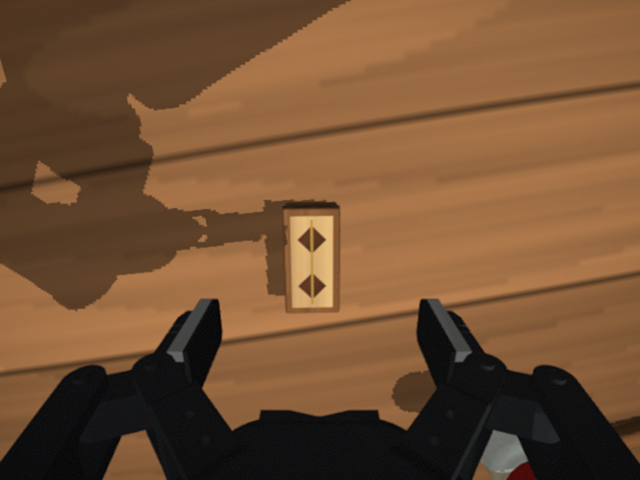

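The wrist view shows the small box at (313,260), aligned with the jaws. Tool tilt has crept to 6.3°, mostly along the box's length. After gripping I'll press the box lightly on the bench, since the upward reaction undoes the sag. First I'll measure the box and descend.

```bash
python3 -c "
from lid import *
im=load('w4'); lid(im,(288,208,338,309),.038)
"; python3 -m jog '[[[-0.007,-0.002,0.02],0],[[-0.004,-0.001,0.02],0],[[0,0,0.02],0],[[0,0,0.01],0],[[0,0,0],0]]' 0;  python3 d.py 0.531 -0.411 0.028 81.2
```

```text
[ 532.  -410.2   33.2   77.5   -8.6]
time_s: 11.75
ee_pos: [0.5183, -0.405, 0.1011]
orientation: [0.074, 0.996, 0.018, -0.052]
wrist_force: [-0.6, 0.3, 0.8]
width: 0.0854
t 11.75 pos [ 0.5183 -0.405   0.1011] yaw 81.39 tilt 6.27 w 0.0854 F [-0.6  0.3  0.8] T [-0.   -0.02 -0.01]
tool delta [-0.0211 -0.0061  0.0712] turn(tool z) 0.0033
tool-z horiz (deg) [-5.76  2.44] j [-0.814  0.783  1.373 -0.05   1.086 -2.211]
```

```bash
python3 -m jog '[[[-0.01,-0.003,0.012],0],[[-0.008,-0.002,0.015],0],[[-0.003,0,0.015],0],[[0,0,0.01],0],[[0,0,0],0]]' 0;  python3 d.py 0.5315 -0.4108 0.027 81.3
```

```text
time_s: 12.17
ee_pos: [0.5346, -0.4107, 0.0474]
orientation: [0.072, 0.996, 0.017, -0.051]
wrist_force: [-0.8, -0.3, -0.6]
width: 0.0852
t 12.17 pos [ 0.5346 -0.4107  0.0474] yaw 81.6 tilt 6.13 w 0.0852 F [-0.8 -0.3 -0.6] T [-0.01 -0.01 -0.04]
tool delta [ 0.0009 -0.001   0.0205] turn(tool z) 0.0052
tool-z horiz (deg) [-5.66  2.32] j [-0.802  0.872  1.345 -0.05   1.023 -2.2  ]
```

```bash
python3 -m jog '[[[0.0005,-0.001,0.009],0.005],[[0,0,0.008],0],[[0,0,0.003],0],[[0,0,0],0]]' 0;  python3 d.py 0.5315 -0.4108 0.027 81.3
```

```text
time_s: 12.5
ee_pos: [0.5314, -0.4108, 0.0271]
orientation: [0.075, 0.996, 0.016, -0.051]
wrist_force: [-1.1, -1.0, -0.1]
width: 0.0857
t 12.5 pos [ 0.5314 -0.4108  0.0271] yaw 81.31 tilt 6.1 w 0.0857 F [-1.1 -1.  -0.1] T [-0.   -0.09  0.03]
tool delta [-0.0001  0.      0.0001] turn(tool z) 0.0001
tool-z horiz (deg) [-5.65  2.28] j [-0.806  0.897  1.356 -0.052  0.986 -2.195]
```

```bash
python3 -m jog '[[[0,0,0],0],[[0,0,0],0],[[0,0,0],0],[[0,0,0],0],[[0,0,0],0],[[0,0,0],0],[[0,0,0],0],[[0,0,0],0],[[0,0,0],0],[[0,0,0],0]]' 0.8 50;  python3 d.py 0.5315 -0.4108 0.027 81.3; python3 -m jog '[[[0,0,0.003],0],[[0,0,0.003],0]]'; python3 d.py 0.5315 -0.4108 0.027 81.3
```

```text
time_s: 13.33
ee_pos: [0.5322, -0.4118, 0.0294]
orientation: [0.075, 0.996, 0.015, -0.049]
wrist_force: [0.3, 0.8, -0.1]
width: 0.045
t 13.33 pos [ 0.5322 -0.4118  0.0294] yaw 81.3 tilt 5.91 w 0.045 F [ 0.3  0.8 -0.1] T [-0.01 -0.07  0.04]
tool delta [0.0005 0.0008 0.0025] turn(tool z) -0.0
tool-z horiz (deg) [-5.5   2.14] j [-0.806  0.894  1.355 -0.052  0.986 -2.195]
time_s: 13.5
ee_pos: [0.5323, -0.412, 0.0283]
orientation: [0.075, 0.996, 0.015, -0.049]
wrist_force: [-2.6, 4.7, 20.8]
width: 0.0451
t 13.5 pos [ 0.5323 -0.412   0.0283] yaw 81.3 tilt 5.88 w 0.0451 F [-2.6  4.7 20.8] T [ 0.59  0.97 -0.1 ]
tool delta [0.0009 0.001  0.0014] turn(tool z) 0.0001
tool-z horiz (deg) [-5.49  2.08] j [-0.806  0.896  1.355 -0.053  0.984 -2.195]
```

```bash
python3 -m jog '[[[0,0,0.002],0],[[0,0,0.002],0],[[0,0,0.002],0]]'; python3 d.py 0.5315 -0.4108 0.027 81.3; python3 -m jog '[[[0,0,0.002],0],[[0,0,0.002],0],[[0,0,0.002],0],[[0,0,0.002],0]]'; python3 d.py 0.5315 -0.4108 0.027 81.3
```

```text
time_s: 13.75
ee_pos: [0.5323, -0.4119, 0.0283]
orientation: [0.075, 0.996, 0.014, -0.049]
wrist_force: [-1.8, 2.3, 8.4]
width: 0.0456
t 13.75 pos [ 0.5323 -0.4119  0.0283] yaw 81.31 tilt 5.85 w 0.0456 F [-1.8  2.3  8.4] T [ 0.3   0.45 -0.08]
tool delta [0.0009 0.0009 0.0014] turn(tool z) 0.0001
tool-z horiz (deg) [-5.48  2.01] j [-0.805  0.895  1.356 -0.054  0.982 -2.194]
time_s: 14.08
ee_pos: [0.5323, -0.4119, 0.0283]
orientation: [0.075, 0.996, 0.013, -0.049]
wrist_force: [-1.0, 2.1, 8.7]
width: 0.0455
t 14.08 pos [ 0.5323 -0.4119  0.0283] yaw 81.29 tilt 5.8 w 0.0455 F [-1.   2.1  8.7] T [ 0.43  0.36 -0.05]
tool delta [0.0009 0.001  0.0014] turn(tool z) -0.0002
tool-z horiz (deg) [-5.46  1.93] j [-0.805  0.895  1.357 -0.055  0.981 -2.192]
```

```bash
python3 -m jog '[[[0,0,-0.005],0],[[0,0,-0.012],0],[[0,0,-0.015],0],[[0,0,-0.015],0],[[0,0,-0.015],0],[[0,0,-0.015],0],[[0,0,-0.01],0],[[0,0,-0.003],0]]'; python3 d.py 0.5815 0.0712 0.17 100.8; python3 -m jog '[[[0,0,0],-0.03],[[0,0,0],-0.03],[[0,0,0],-0.03],[[0,0,0],-0.03],[[0,0,0],-0.03],[[0,0,0],-0.03]]'; python3 d.py 0.5815 0.0712 0.17 100.8
```

```text
time_s: 14.75
ee_pos: [0.5412, -0.4148, 0.1237]
orientation: [0.075, 0.996, 0.014, -0.049]
wrist_force: [0.6, -0.2, -0.4]
width: 0.0451
t 14.75 pos [ 0.5412 -0.4148  0.1237] yaw 81.29 tilt 5.88 w 0.0451 F [ 0.6 -0.2 -0.4] T [ 0.   -0.13 -0.01]
tool delta [ 0.0372  0.4873 -0.033 ] turn(tool z) -0.3405
tool-z horiz (deg) [-5.52  2.01] j [-0.799  0.78   1.298 -0.049  1.156 -2.197]
time_s: 15.25
ee_pos: [0.5413, -0.4148, 0.1248]
orientation: [-0.019, 0.999, 0.018, -0.047]
wrist_force: [-0.2, -0.2, -1.1]
width: 0.0453
t 15.25 pos [ 0.5413 -0.4148  0.1248] yaw 92.03 tilt 5.81 w 0.0453 F [-0.2 -0.2 -1.1] T [-0.01 -0.1   0.02]
tool delta [-0.0546  0.4856 -0.0322] turn(tool z) -0.153
tool-z horiz (deg) [-5.46  1.95] j [-0.799  0.779  1.298 -0.049  1.156 -2.385]
```

Slow turning causes no drift, so fast motion is the cause. I'll test whether a quick vertical or radial move followed by a slow return brings the tilt back.

```bash
T="0.5815 0.0712 0.17 100.8"; python3 -m jog '[[[0,0,-0.04],0],[[0,0,-0.04],0]]'>/dev/null; python3 d.py $T;python3 -m jog '[[[0,0,0],0],[[0,0,0],0]]'>/dev/null; python3 d.py $T; python3 -m jog '[[[-0.04,0,0],0],[[-0.04,0,0],0],[[0,0,0],0],[[0,0,0],0]]'>/dev/null; python3 d.py $T; python3 -m jog '[[[0.04,0,0],0],[[0.04,0,0],0],[[0,0,0],0],[[0,0,0],0]]'>/dev/null; python3 d.py $T
```

```text
t 15.42 pos [ 0.5436 -0.4126  0.1942] yaw 92.01 tilt 7.17 w 0.0456 F [ 0.8 -0.  -0.1] T [-0.04 -0.11  0.02]
tool delta [-0.0603  0.4801  0.0451] turn(tool z) -0.1534
tool-z horiz (deg) [-6.49  3.01] j [-0.794  0.711  1.229 -0.045  1.319 -2.39 ]
t 15.58 pos [ 0.5468 -0.4155  0.2016] yaw 92.05 tilt 6.46 w 0.0454 F [-0.7  0.3 -2.7] T [ 0.03  0.03 -0.03]
tool delta [-0.0574  0.4831  0.0488] turn(tool z) -0.1526
tool-z horiz (deg) [-5.96  2.47] j [-0.794  0.704  1.22  -0.045  1.321 -2.39 ]
t 15.92 pos [ 0.6244 -0.4105  0.1884] yaw 91.87 tilt 7.01 w 0.0452 F [-0.9  0.3  0.6] T [-0.03 -0.09 -0.  ]
tool delta [0.0222 0.4811 0.0468] turn(tool z) -0.1558
tool-z horiz (deg) [-6.4   2.83] j [-0.717  0.809  1.03  -0.037  1.419 -2.316]
t 16.25 pos [ 0.5385 -0.4084  0.1874] yaw 92.04 tilt 7.91 w 0.0454 F [ 0.2 -0.8 -0.9] T [-0.11 -0.1   0.01]
tool delta [-0.0655  0.4756  0.0411] turn(tool z) -0.153
tool-z horiz (deg) [-7.07  3.49] j [-0.795  0.715  1.244 -0.047  1.314 -2.39 ]
```

```bash
T="0.5815 0.0712 0.17 100.8"; python3 -m jog '[[[0,0,0.04],0],[[0,0,0.03],0],[[0,0,0],0],[[0,0,0],0]]'>/dev/null; python3 d.py $T; python3 -m jog '[[[0,0,-0.012],0],[[0,0,-0.012],0],[[0,0,-0.012],0],[[0,0,-0.012],0],[[0,0,-0.012],0],[[0,0,-0.012],0]]'>/dev/null; python3 d.py $T
```

```text
t 16.58 pos [ 0.5286 -0.4058  0.1181] yaw 91.88 tilt 7.72 w 0.0452 F [ 0.  -0.8 -1.3] T [-0.07 -0.01  0.03]
tool delta [-0.0654  0.4774 -0.0299] turn(tool z) -0.1557
tool-z horiz (deg) [-6.93  3.35] j [-0.802  0.781  1.319 -0.05   1.168 -2.387]
t 17.08 pos [ 0.5417 -0.4124  0.2021] yaw 91.97 tilt 7.29 w 0.0453 F [-0.3 -0.5 -1. ] T [-0.04 -0.07  0.01]
tool delta [-0.0628  0.4793  0.0527] turn(tool z) -0.1542
tool-z horiz (deg) [-6.61  3.02] j [-0.796  0.702  1.226 -0.047  1.333 -2.39 ]
```

```bash
T="0.5815 0.0712 0.17 100.8"; python3 -m jog '[[[0,0,0.012],0],[[0,0,0.012],0],[[0,0,0.012],0],[[0,0,0.012],0],[[0,0,0.012],0],[[0,0,0.012],0],[[0,0,0],0]]'>/dev/null; python3 d.py $T; python3 -m jog '[[[0,0,-0.012],0],[[0,0,-0.012],0],[[0,0,-0.012],0],[[0,0,-0.012],0],[[0,0,-0.012],0],[[0,0,-0.012],0],[[0,0,0],0]]'>/dev/null; python3 d.py $T
```

```text
t 17.67 pos [ 0.5388 -0.4122  0.1371] yaw 92.12 tilt 6.21 w 0.0451 F [-0.3  0.7 -1.7] T [-0.02 -0.1  -0.  ]
tool delta [-0.0591  0.4824 -0.0186] turn(tool z) -0.1514
tool-z horiz (deg) [-5.8  2.2] j [-0.798  0.762  1.296 -0.049  1.182 -2.387]
t 18.25 pos [ 0.5476 -0.4157  0.2173] yaw 92.14 tilt 6.14 w 0.0452 F [-0.6 -0.6 -0.1] T [-0.06 -0.07  0.04]
tool delta [-0.0584  0.4829  0.0619] turn(tool z) -0.1512
tool-z horiz (deg) [-5.74  2.15] j [-0.793  0.687  1.209 -0.046  1.343 -2.39 ]
```

```bash
T="0.5815 0.0712 0.17 100.8"; python3 -m jog '[[[0,0,0.012],0],[[0,0,0.012],0],[[0,0,0.012],0],[[0,0,0.012],0],[[0,0,0.012],0],[[0,0,0.012],0],[[0,0,0.012],0],[[0,0,0],0]]'>/dev/null; python3 d.py $T; python3 -m jog '[[[0,0,-0.012],0],[[0,0,-0.012],0],[[0,0,-0.012],0],[[0,0,-0.012],0],[[0,0,-0.012],0],[[0,0,-0.012],0],[[0,0,0],0]]'>/dev/null; python3 d.py $T;  python3 -m jog '[[[0,0,0.018],0],[[0,0,0.018],0],[[0,0,0.018],0],[[0,0,0.018],0],[[0,0,0],0]]'>/dev/null; python3 d.py $T
```

```text
t 18.92 pos [ 0.5363 -0.41    0.1246] yaw 92.13 tilt 6.35 w 0.0454 F [-1.4  0.2 -0.8] T [-0.01 -0.02 -0.  ]
tool delta [-0.0603  0.4807 -0.0303] turn(tool z) -0.1514
tool-z horiz (deg) [-5.89  2.32] j [-0.799  0.774  1.311 -0.05   1.158 -2.387]
t 19.5 pos [ 0.5446 -0.4133  0.2037] yaw 92.13 tilt 6.34 w 0.0452 F [ 0.6 -0.2 -0.3] T [-0.02 -0.06  0.04]
tool delta [-0.0602  0.4808  0.0494] turn(tool z) -0.1514
tool-z horiz (deg) [-5.89  2.32] j [-0.794  0.697  1.23  -0.046  1.316 -2.39 ]
t 19.92 pos [ 0.5417 -0.4144  0.1409] yaw 92.2 tilt 5.27 w 0.0451 F [-0.7  0.3 -1.6] T [ 0.04 -0.05 -0.  ]
tool delta [-0.0569  0.4844 -0.02  ] turn(tool z) -0.1501
tool-z horiz (deg) [-5.05  1.47] j [-0.798  0.756  1.298 -0.049  1.169 -2.387]
```

```bash
T="0.5815 0.0712 0.17 100.8"; python3 -m jog '[[[0,0,-0.012],0],[[0,0,-0.012],0],[[0,0,-0.012],0],[[0,0,-0.012],0],[[0,0,-0.012],0],[[0,0,-0.012],0],[[0,0,0],0]]'>/dev/null; python3 d.py $T;  python3 -m jog '[[[0,0,0.02],0],[[0,0,0.02],0],[[0,0,0.02],0],[[0,0,0.018],0],[[0,0,0],0]]'>/dev/null; python3 d.py $T; python3 -m jog '[[[0,0,-0.012],0],[[0,0,-0.012],0],[[0,0,-0.012],0],[[0,0,-0.012],0],[[0,0,-0.012],0],[[0,0,-0.012],0],[[0,0,0],0]]'>/dev/null; python3 d.py $T;  python3 -m jog '[[[0,0,0.018],0],[[0,0,0.018],0],[[0,0,0.018],0],[[0,0,0.018],0],[[0,0,0],0]]'>/dev/null; python3 d.py $T
```

```text
t 20.5 pos [ 0.5516 -0.4187  0.2298] yaw 92.24 tilt 4.63 w 0.0451 F [-0.5  0.2 -0.5] T [-0.03 -0.06 -0.03]
tool delta [-0.0543  0.4871  0.0653] turn(tool z) -0.1494
tool-z horiz (deg) [-4.53  0.95] j [-0.792  0.67   1.206 -0.046  1.333 -2.39 ]
t 20.92 pos [ 0.5506 -0.4219  0.1634] yaw 92.3 tilt 3.59 w 0.0454 F [-0.5  0.5 -1.7] T [ 0.09 -0.04  0.03]
tool delta [-0.0502  0.4915 -0.0086] turn(tool z) -0.1483
tool-z horiz (deg) [-3.59 -0.  ] j [-0.796  0.731  1.278 -0.049  1.177 -2.388]
t 21.5 pos [ 0.5586 -0.4242  0.2544] yaw 92.33 tilt 3.07 w 0.045 F [-0.8 -0.9  0.3] T [-0.06 -0.02  0.04]
tool delta [-0.0471  0.4947  0.078 ] turn(tool z) -0.1479
tool-z horiz (deg) [-3.01 -0.58] j [-0.79   0.645  1.185 -0.046  1.342 -2.391]
t 21.92 pos [ 0.5598 -0.4289  0.1951] yaw 92.37 tilt 2.57 w 0.0452 F [-1.1  1.8 -1.7] T [ 0.04 -0.01 -0.  ]
tool delta [-0.0428  0.4993  0.0109] turn(tool z) -0.1472
tool-z horiz (deg) [-2.06 -1.54] j [-0.794  0.698  1.25  -0.048  1.2   -2.388]
```

Four-row dips at 18–20 mm per row followed by slow lifts have brought the tilt down to 2.6°. Carrying slowly now.

```bash
T="0.5815 0.0712 0.19 100.8"; python3 -m jog '[[[0,0.008,0],0],[[-0.001,0.015,0],0],[[-0.002,0.018,0],0],[[-0.002,0.018,0],0],[[-0.002,0.018,0],0],[[-0.002,0.018,0],0],[[-0.002,0.018,0],0],[[-0.002,0.018,0],0],[[-0.002,0.018,0],0],[[-0.002,0.018,0],0],[[-0.002,0.018,0],0],[[-0.002,0.018,0],0]]'>/dev/null; python3 d.py $T;python3 -m jog '[[[-0.002,0.018,0],0],[[-0.002,0.018,0],0],[[-0.002,0.018,0],0],[[-0.002,0.018,0],0],[[-0.002,0.018,0],0],[[-0.002,0.018,0],0],[[-0.002,0.018,0],0],[[-0.002,0.018,0],0],[[-0.002,0.018,0],0],[[-0.002,0.018,0],0],[[-0.002,0.018,0],0],[[0,0.01,0],0]]'>/dev/null; python3 d.py $T
```

```text
t 22.92 pos [ 0.5772 -0.2095  0.2048] yaw 92.31 tilt 2.44 w 0.0449 F [ 0.4  0.5 -0.7] T [-0.02 -0.01  0.02]
tool delta [-0.0157  0.2806  0.0038] turn(tool z) -0.1482
tool-z horiz (deg) [-0.95 -2.24] j [-0.51   0.564  1.503 -0.048  1.071 -2.098]
t 23.92 pos [0.5891 0.0282 0.2132] yaw 92.95 tilt 2.39 w 0.0453 F [-0.8  0.3 -0.7] T [0.03 0.01 0.01]
tool delta [0.0055 0.0442 0.0213] turn(tool z) -0.137
tool-z horiz (deg) [ 0.36 -2.37] j [-0.122  0.521  1.562 -0.046  1.048 -1.721]
```

```bash
T="0.5815 0.0712 0.19 100.8"; python3 -m jog '[[[0.002,0.012,0],0],[[0.002,0.014,0],0],[[0.001,0.01,0],-0.02],[[0,0.003,0],-0.03],[[0,0,0],-0.03],[[0,0,0],-0.03],[[0,0,0],-0.02],[[0,0,0],-0.005],[[0,0,0],0]]'>/dev/null; python3 d.py $T; python3 -c "
from h import *
snap('scene','s5')
cv2.imwrite('pics/s5z.png',cv2.resize(load('s5')['pixels'][130:290,240:430],None,fx=4,fy=3.75))"
```

```text
t 24.67 pos [0.5795 0.0739 0.2156] yaw 101.82 tilt 2.54 w 0.0453 F [-0.8 -0.3 -0.8] T [0.03 0.01 0.  ]
tool delta [-0.0013 -0.0019  0.0257] turn(tool z) 0.0178
tool-z horiz (deg) [ 0.65 -2.45] j [-0.044  0.51   1.575 -0.049  1.043 -1.797]
```

View pics/s5z.png

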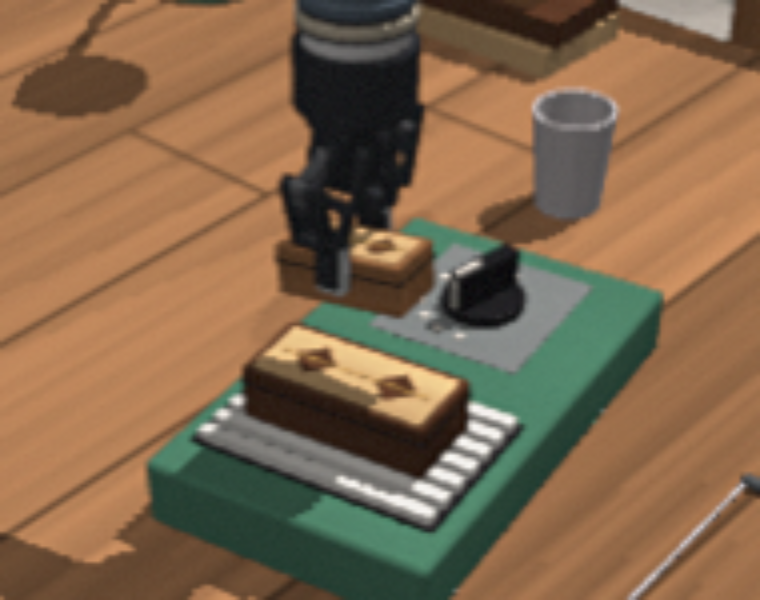

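As expected, the box's robot-side end hangs a few degrees low, because it was gripped with the tool tilted. It will pivot level on contact as the first one did. Lowering with a light grip.

```bash
T="0.5815 0.0712 0.1433 100.8"; python3 -m jog '[[[-0.001,-0.002,0.008],0.008],[[0,0,0.012],0.005],[[0,0,0.012],0],[[0,0,0.01],0],[[0,0,0.006],0],[[0,0,0],0]]' - 25 >/dev/null; python3 d.py $T
```

```text
t 25.22 pos [0.5829 0.0676 0.1644] yaw 100.76 tilt 2.61 w 0.0453 F [-0.5  0.4 -1.4] T [0.02 0.02 0.03]
tool delta [0.0009 0.0047 0.0209] turn(tool z) -0.0006
tool-z horiz (deg) [ 0.77 -2.49] j [-0.054  0.582  1.614 -0.053  0.931 -1.781]
```

```bash
T="0.5815 0.0716 0.1433 100.8"; python3 -m jog '[[[0.001,0.004,0.006],0],[[0,0.001,0.005],0],[[0,0,0.002],0]]' - 22 >/dev/null; python3 d.py $T; python3 -m jog '[[[0,0,0.002],0]]' >/dev/null; python3 d.py $T
```

```text
t 25.47 pos [0.5816 0.0719 0.1501] yaw 100.71 tilt 2.62 w 0.045 F [ 0.5  0.  -0.5] T [ 0.01 -0.01 -0.04]
tool delta [0.0002 0.     0.0068] turn(tool z) -0.0015
tool-z horiz (deg) [ 0.81 -2.49] j [-0.047  0.601  1.627 -0.055  0.898 -1.771]
t 25.55 pos [0.5819 0.072  0.1483] yaw 100.73 tilt 2.63 w 0.045 F [-0.  -1.   8.5] T [-0.05  0.3  -0.01]
tool delta [ 0.0004 -0.0001  0.005 ] turn(tool z) -0.0012
tool-z horiz (deg) [ 0.84 -2.49] j [-0.047  0.604  1.628 -0.055  0.894 -1.771]
```

```bash
T="0.5815 0.0716 0.1433 100.8"; python3 -m jog '[[[0,0,0.002],0]]' - 20 >/dev/null; python3 d.py $T; python3 -m jog '[[[0,0,0.002],0]]' >/dev/null; python3 d.py $T
```

```text
t 25.63 pos [0.5825 0.0719 0.1475] yaw 100.75 tilt 2.67 w 0.0452 F [-1.6 -2.2  9.9] T [-0.08  0.78  0.03]
tool delta [0.001  0.0001 0.0042] turn(tool z) -0.0008
tool-z horiz (deg) [ 0.91 -2.51] j [-0.047  0.605  1.627 -0.055  0.892 -1.771]
t 25.72 pos [0.5827 0.0719 0.1472] yaw 100.78 tilt 2.7 w 0.045 F [-2.6  0.4 10.9] T [0.12 0.95 0.04]
tool delta [0.0013 0.0001 0.0039] turn(tool z) -0.0004
tool-z horiz (deg) [ 0.94 -2.53] j [-0.046  0.606  1.627 -0.056  0.891 -1.771]
```

```bash
T="0.5815 0.0716 0.1433 100.8"; python3 -m jog '[[[0,0,0.003],0]]' - 20 >/dev/null; python3 d.py $T; python3 -m jog '[[[0,0,0.004],0]]' >/dev/null; python3 d.py $T
```

```text
t 25.8 pos [0.5834 0.0718 0.1464] yaw 100.79 tilt 2.76 w 0.0453 F [-1.1  0.4 12.9] T [ 0.23  0.91 -0.02]
tool delta [0.0019 0.0003 0.003 ] turn(tool z) -0.0002
tool-z horiz (deg) [ 1.04 -2.55] j [-0.046  0.607  1.627 -0.056  0.887 -1.771]
t 25.88 pos [0.5845 0.0717 0.1449] yaw 100.79 tilt 2.83 w 0.0452 F [-1.2  0.8 13.4] T [ 0.2   0.79 -0.05]
tool delta [0.003  0.0005 0.0015] turn(tool z) -0.0002
tool-z horiz (deg) [ 1.21 -2.56] j [-0.047  0.61   1.628 -0.057  0.882 -1.77 ]
```

Pivoting at about 13 N. Continuing gently.

```bash
T="0.5815 0.0716 0.1433 100.8"; python3 -m jog '[[[0.001,0,0.003],0]]' - 20 >/dev/null; python3 d.py $T;  python3 -c "
from h import *
snap('scene','s6')
cv2.imwrite('pics/s6z.png',cv2.resize(load('s6')['pixels'][150:310,240:430],None,fx=4,fy=3.75))"
```

```text
t 25.97 pos [0.5849 0.0717 0.1445] yaw 100.77 tilt 2.91 w 0.0452 F [-1.6  0.9 11.3] T [ 0.29  0.53 -0.1 ]
tool delta [0.0034 0.0006 0.0011] turn(tool z) -0.0006
tool-z horiz (deg) [ 1.42 -2.54] j [-0.047  0.61   1.63  -0.056  0.876 -1.77 ]
```

View pics/s6z.png

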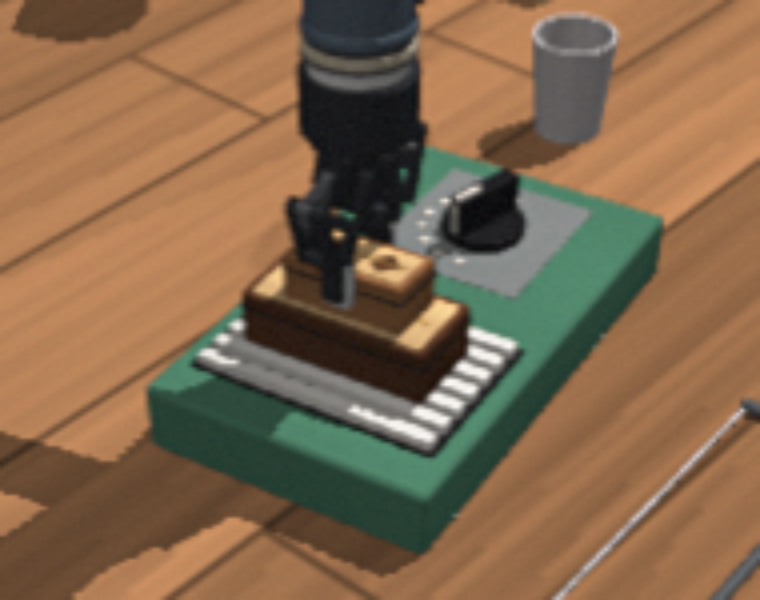

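Nearly flat and central. One more small press, then ease off and release.

```bash
T="0.5815 0.0716 0.1433 100.8"; python3 -m jog '[[[0,0,0.004],0],[[0,0,0.003],0]]' - 20 >/dev/null; python3 d.py $T; python3 -m jog '[[[0,0,0],0]]' >/dev/null; python3 d.py $T
```

```text
t 26.18 pos [0.5858 0.0718 0.1435] yaw 100.78 tilt 3.01 w 0.0449 F [-6.5 -0.1 18.5] T [ 0.15  1.52 -0.04]
tool delta [0.0042 0.0006 0.0001] turn(tool z) -0.0004
tool-z horiz (deg) [ 1.61 -2.55] j [-0.046  0.611  1.63  -0.056  0.871 -1.77 ]
t 26.27 pos [0.5859 0.0719 0.1451] yaw 100.79 tilt 3.07 w 0.0451 F [ 0.3  0.  -0.4] T [0.04 0.04 0.  ]
tool delta [0.0044 0.0006 0.0016] turn(tool z) -0.0001
tool-z horiz (deg) [ 1.68 -2.56] j [-0.046  0.609  1.63  -0.057  0.872 -1.77 ]
```

```bash
T="0.5815 0.0716 0.1433 100.8"; python3 -m jog '[[[0,0,0.0015],0]]' - 20 >/dev/null; python3 d.py $T; python3 -m jog '[[[0,0,0],0],[[0,0,0],0],[[0,0,0],0]]' 0.36 20 >/dev/null; python3 d.py $T;  python3 -c "
from h import *
snap('scene','s7')
cv2.imwrite('pics/s7z.png',cv2.resize(load('s7')['pixels'][150:310,240:430],None,fx=4,fy=3.75))"
```

```text
t 26.35 pos [0.5867 0.072  0.1448] yaw 100.8 tilt 3.16 w 0.0452 F [ 1.3 -0.3 -1.4] T [ 0.07 -0.03  0.01]
tool delta [0.0052 0.0007 0.0014] turn(tool z) -0.0
tool-z horiz (deg) [ 1.85 -2.57] j [-0.046  0.609  1.63  -0.057  0.869 -1.77 ]
t 26.6 pos [0.5874 0.0721 0.145 ] yaw 100.81 tilt 3.24 w 0.0542 F [-0.5  0.3 -0.1] T [ 0.01 -0.02 -0.08]
tool delta [0.0059 0.0007 0.0015] turn(tool z) 0.0001
tool-z horiz (deg) [ 1.96 -2.57] j [-0.046  0.609  1.63  -0.057  0.867 -1.77 ]
```

View pics/s7z.png

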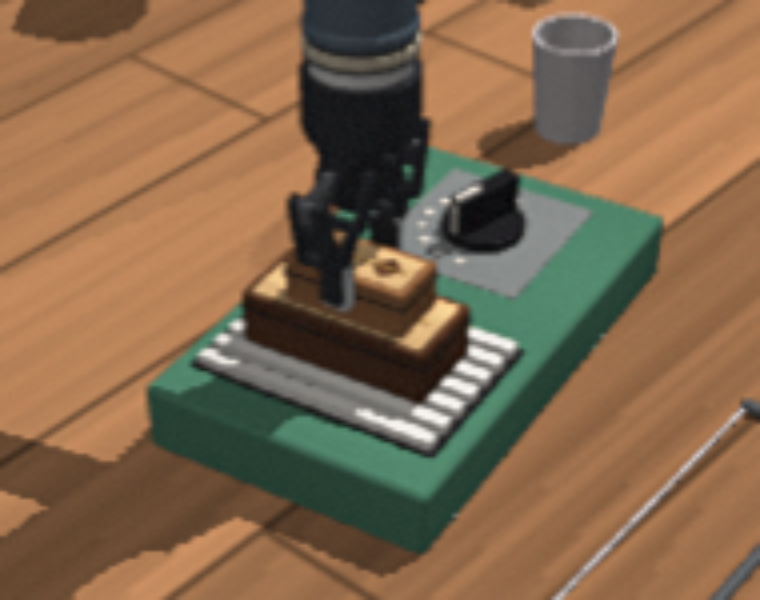

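Released and flat. Opening further and lifting.

```bash
T="0.5495 0.246 0.2 -8"; python3 -m jog '[[[0,0,0],0],[[0,0,0],0],[[0,0,0],0],[[0,0,-0.006],0],[[0,0,-0.012],0],[[0,0,-0.015],0],[[0,0,-0.015],0],[[0,0,-0.015],0],[[0,0,-0.015],0],[[0,0,-0.015],0],[[0,0,-0.01],0],[[0,0,0],0]]' 0.05 >/dev/null; python3 d.py $T; python3 -c "
from lid import *
im=snap('wrist','w8'); "
```

```text
t 27.65 pos [0.5828 0.0768 0.2524] yaw 100.8 tilt 3.06 w 0.0812 F [ 0.8 -0.2 -0.3] T [0.01 0.02 0.01]
tool delta [0.0019 0.1748 0.0438] turn(tool z) 1.8989
tool-z horiz (deg) [ 1.68 -2.55] j [-0.038  0.464  1.54  -0.049  1.106 -1.777]
```

View pics/w8.png

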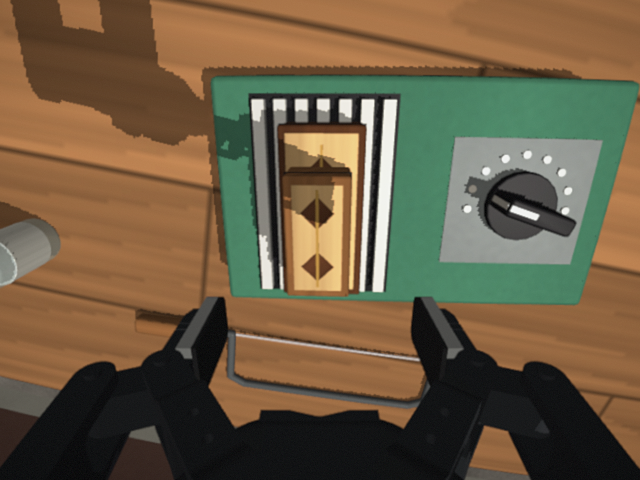

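```bash
python3 -c "
from lid import *
im=load('w8'); px=im['pixels']
lid(im,(284,180,349,294),.153,135)
for th in (110,150): lid(im,(284,180,349,294),.153,th)
w=plane(im,[[284,126],[364,126]],.115); print('big near corners',w)
c=np.array([.5815,.0712]); a=np.radians(10.8); ax=np.array([np.cos(a),np.sin(a)]); n=np.array([-ax[1],ax[0]])
print('expected',c-.07*ax-.033*n,c-.07*ax+.033*n)
cv2.imwrite('pics/w8z.png',cv2.resize(px[90:310,230:410],None,fx=3.4,fy=2.7))
"
```

```text
[587.   70.9  78.5  34.5  11.1]
[587.3  70.9  79.2  35.3  11. ]
[587.2  71.   77.7  34.1  11. ]
big near corners [[0.51899153 0.03146374 0.115     ]
 [0.50792275 0.0884516  0.115     ]]
expected [0.51892348 0.02566783] [0.50655631 0.09049879]
```

View pics/w8z.png

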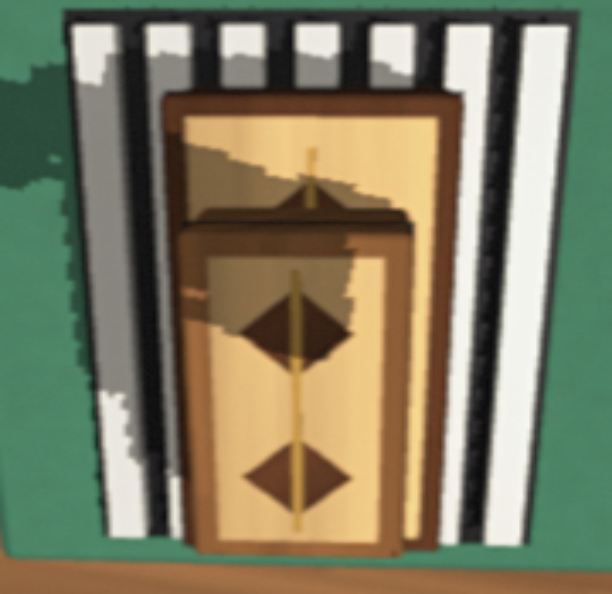

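The stack is good: the small box is at (0.587, 0.071), about 6 mm along and 1 mm across from the big box's centre, which has not moved. Now the knob.

```bash
T="0.5495 0.246 0.2 -8"; python3 -m jog '[[[0,0.01,0],0],[[0,0.018,0],0],[[0,0.018,0],0],[[0,0.018,0],0],[[0,0.018,0],0],[[0,0.018,0],0],[[0,0.018,0],0],[[0,0.018,0],0],[[0,0.018,0],0],[[0,0.012,0],0],[[0,0.005,0],0],[[0,0,0],0]]' 0 >/dev/null; python3 d.py $T;python3 -m jog '[[[0,0,0],0.03],[[0,0,0],0.06],[[0,0,0],0.06],[[0,0,0],0.06],[[0,0,0],0.06],[[0,0,0],0.06],[[0,0,0],0.06],[[0,0,0],0.06],[[0,0,0],0.06],[[0,0,0],0.06],[[0,0,0],0.06],[[0,0,0],0.06]]' 0 >/dev/null; python3 d.py $T
```

```text
t 28.7 pos [0.5396 0.2559 0.2287] yaw 100.71 tilt 2.69 w 0.0851 F [ 0.4 -1.2  0.5] T [-0.03  0.   -0.03]
tool delta [-0.0081 -0.0103  0.0291] turn(tool z) 1.8973
tool-z horiz (deg) [ 0.1  -2.69] j [ 0.278  0.52   1.512 -0.051  1.121 -1.458]
t 29.7 pos [0.5398 0.2459 0.2243] yaw 58.74 tilt 3.17 w 0.0858 F [ 0.1 -0.6  0.2] T [-0.01  0.   -0.01]
tool delta [-0.0077  0.0064  0.0242] turn(tool z) 1.1648
tool-z horiz (deg) [-0.38 -3.15] j [ 0.264  0.524  1.519 -0.057  1.12  -0.737]
```

```bash
T="0.5495 0.246 0.2 -8"; python3 -m jog '[[[0,0,0],0.06],[[0,0,0],0.06],[[0,0,0],0.06],[[0,0,0],0.06],[[0,0,0],0.06],[[0,0,0],0.06],[[0,0,0],0.06],[[0,0,0],0.06],[[0,0,0],0.06],[[0,0,0],0.06],[[0,0,0],0.06],[[0,0,0],0.06]]' 0 >/dev/null; python3 d.py $T
```

```text
t 30.7 pos [0.5414 0.2329 0.2212] yaw 14.54 tilt 3.65 w 0.0856 F [ 0.4  0.5 -0.6] T [ 0.07 -0.    0.02]
tool delta [0.0118 0.0117 0.0202] turn(tool z) 0.3934
tool-z horiz (deg) [-0.77 -3.57] j [ 0.244  0.526  1.526 -0.064  1.119  0.018]
```

```bash
T="0.5495 0.246 0.12 -7.8"; python3 -m jog '[[[0.004,0.003,0],0.05],[[0.004,0.003,0],0.06],[[0.003,0.003,0],0.06],[[0.001,0.003,0],0.06],[[0,0,0],0.06],[[0,0,0],0.06],[[0,0,0],0.03],[[0,0,0],0]]' 0 >/dev/null; python3 d.py $T;python3 -c "
from h import *
snap('wrist','w9')"
```

```text
t 31.37 pos [0.5525 0.2385 0.218 ] yaw -8.96 tilt 3.98 w 0.0854 F [-0.5  0.1 -0.7] T [0.1  0.03 0.05]
tool delta [ 0.0137 -0.0034  0.0973] turn(tool z) -0.0203
tool-z horiz (deg) [-1.04 -3.84] j [ 0.251  0.548  1.493 -0.067  1.136  0.436]
```

View pics/w9.png

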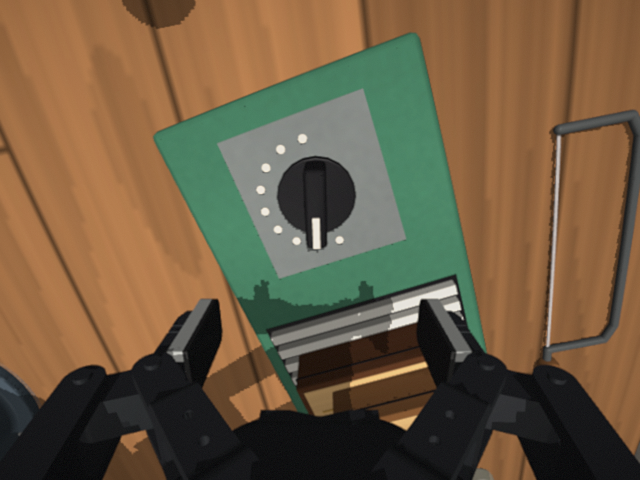

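The wrist view shows the bar upright at (316,205), between and parallel to the jaws, with the white pointer line downward at (316,233). I'll refine the axis position.

```bash
python3 - <<'E'
from h import *
im=load('w9'); px=im['pixels']; hsv=cv2.cvtColor(px,cv2.COLOR_BGR2HSV)
m=np.zeros(px.shape[:2],np.uint8); w=hsv[120:260,235:360]; m[120:260,235:360]=((w[...,2]>200)&(w[...,1]<60))*255
n,l,s,c=cv2.connectedComponentsWithStats(m); print([(c[i].round(1),s[i,4]) for i in range(1,n)])
D=np.array([c[i] for i in range(1,n) if s[i,4]<110 and s[i,4]>15]); P=plane(im,D,.061)[:,:2]
A=np.c_[2*P,np.ones(len(P))];q=np.linalg.lstsq(A,(P**2).sum(1),rcond=None)[0];k=q[:2]
print("knob",k,np.sqrt(q[2]+k@k),np.degrees(np.arctan2(*(P-k).T[::-1])).round(1))
E
python3 d.py 0.5495 0.246 0.12 -7.8
```

```text
[(array([302. , 138.1]), np.int32(63)), (array([280.2, 149. ]), np.int32(61)), (array([265.5, 167.4]), np.int32(55)), (array([260.3, 189.4]), np.int32(55)), (array([264.6, 211.2]), np.int32(47)), (array([315.8, 233.8]), np.int32(195)), (array([277.6, 229.1]), np.int32(46)), (array([296.2, 240.7]), np.int32(43)), (array([339. , 239.5]), np.int32(38))]
knob [0.55008607 0.24706187] 0.04624374748909592 [  94.5  118.6  142.8  166.6 -169.4 -145.1 -121.2  -73.3]
t 31.42 pos [0.5525 0.2385 0.218 ] yaw -8.9 tilt 3.99 w 0.0855 F [-0.5 -0.2 -0. ] T [0.04 0.04 0.05]
tool delta [ 0.0137 -0.0033  0.0973] turn(tool z) -0.0193
tool-z horiz (deg) [-1.04 -3.84] j [ 0.25   0.548  1.493 -0.067  1.136  0.435]
```

Axis at (0.5498, 0.2468). Descending over it.

```bash
T="0.5498 0.2468 0.096 -7.8"; python3 -m jog '[[[0.004,-0.001,0.012],-0.01],[[0.004,-0.001,0.014],-0.01],[[0.004,-0.001,0.014],0],[[0.002,0,0.014],0],[[0,0,0.012],0],[[0,0,0.008],0],[[0,0,0],0]]' 0 >/dev/null; python3 d.py $T
```

```text
t 32.0 pos [0.55   0.2466 0.1363] yaw -7.43 tilt 4.01 w 0.0855 F [ 0.2 -0.7  1. ] T [0.   0.04 0.03]
tool delta [0.003  0.0002 0.0402] turn(tool z) 0.0064
tool-z horiz (deg) [-1.07 -3.86] j [ 0.265  0.656  1.553 -0.073  0.97   0.436]
```

```bash
T="0.5498 0.2468 0.096 -7.8"; python3 -m jog '[[[0.001,0,0.009],0],[[0.001,0,0.01],0.005],[[0.001,0,0.01],0],[[0,0,0.006],0],[[0,0,0],0]]' 0 >/dev/null; python3 d.py $T;python3 -m jog '[[[0,0,0],0],[[0,0,0],0],[[0,0,0],0],[[0,0,0],0],[[0,0,0],0],[[0,0,0],0],[[0,0,0],0],[[0,0,0],0],[[0,0,0],0],[[0,0,0],0],[[0,0,0],0],[[0,0,0],0]]' 1 30 >/dev/null; python3 d.py $T
```

```text
t 32.42 pos [0.5502 0.2472 0.0977] yaw -7.7 tilt 3.98 w 0.0852 F [ 0.6  0.4 -0.2] T [ 0.01  0.01 -0.05]
tool delta [-0.0004 -0.0004  0.0018] turn(tool z) 0.0018
tool-z horiz (deg) [-1.01 -3.85] j [ 0.266  0.712  1.573 -0.077  0.893  0.449]
t 33.42 pos [0.5505 0.2476 0.099 ] yaw -7.67 tilt 3.92 w 0.0154 F [-0.8 -0.5 -1. ] T [-0.03 -0.18 -0.  ]
tool delta [-0.0007 -0.0005  0.003 ] turn(tool z) 0.0022
tool-z horiz (deg) [-0.89 -3.81] j [ 0.266  0.71   1.573 -0.077  0.893  0.449]
```

Gripped with 15.4 mm between the pads. Turning clockwise.

```bash
T="0.5498 0.2468 0.097 -79.7"; python3 -m jog '[[[0,0,0.0005],0.03],[[0,0,0.0005],0.05],[[0,0,0],0.05],[[0,0,0],0.05],[[0,0,0],0.05],[[0,0,0],0.05]]' 1 30 >/dev/null; python3 d.py $T
```

```text
t 33.92 pos [0.55   0.2477 0.0989] yaw -24.4 tilt 3.93 w 0.0154 F [ 0.9  0.4 -1. ] T [ 0.2   0.29 -0.09]
tool delta [-0.0008  0.0002  0.002 ] turn(tool z) 0.9653
tool-z horiz (deg) [-1.01 -3.79] j [ 0.266  0.71   1.572 -0.076  0.895  0.741]
```

```bash
T="0.5498 0.2468 0.097 -79.7"; python3 -m jog '[[[0,0,0],0.06],[[0,0,0],0.06],[[0,0,0],0.06],[[0,0,0],0.06],[[0,0,0],0.06],[[0,0,0],0.06]]' 1 30 >/dev/null; python3 d.py $T;python3 -m jog '[[[0,0,0],0.06],[[0,0,0],0.06],[[0,0,0],0.06],[[0,0,0],0.06],[[0,0,0],0.06]]' 1 30 >/dev/null; python3 d.py $T
```

```text
t 34.42 pos [0.5497 0.2481 0.0989] yaw -46.23 tilt 3.86 w 0.0154 F [ 1.6 -1.  -1. ] T [0.46 0.58 0.02]
tool delta [-0.0007  0.0009  0.002 ] turn(tool z) 0.5841
tool-z horiz (deg) [-1.31 -3.62] j [ 0.265  0.711  1.57  -0.07   0.901  1.117]
t 34.83 pos [0.5497 0.2483 0.0989] yaw -64.61 tilt 3.74 w 0.0154 F [ 1.4 -0.8 -1.5] T [0.73 0.52 0.06]
tool delta [-0.0004  0.0013  0.002 ] turn(tool z) 0.2633
tool-z horiz (deg) [-1.6  -3.37] j [ 0.263  0.711  1.568 -0.063  0.906  1.431]
```

```bash
T="0.5498 0.2468 0.097 -79.7"; python3 -m jog '[[[0,0,0],0.06],[[0,0,0],0.06],[[0,0,0],0.06],[[0,0,0],0.06],[[0,0,0],0.02],[[0,0,0],0]]' 1 30 >/dev/null; python3 d.py $T; python3 -c "
from h import *
im=snap('scene','s10'); cv2.imwrite('pics/s10z.png',cv2.resize(im['pixels'][160:300,270:420],None,fx=4.5,fy=4.2,interpolation=cv2.INTER_CUBIC))
im=snap('wrist','w10')"
```

```text
t 35.33 pos [0.5497 0.2484 0.099 ] yaw -80.76 tilt 3.58 w 0.0155 F [ 0.9 -0.8 -0.4] T [0.76 0.39 0.08]
tool delta [-0.0001  0.0015  0.0021] turn(tool z) -0.0184
tool-z horiz (deg) [-1.89 -3.04] j [ 0.26   0.712  1.566 -0.054  0.91   1.704]
```

View pics/w10.png

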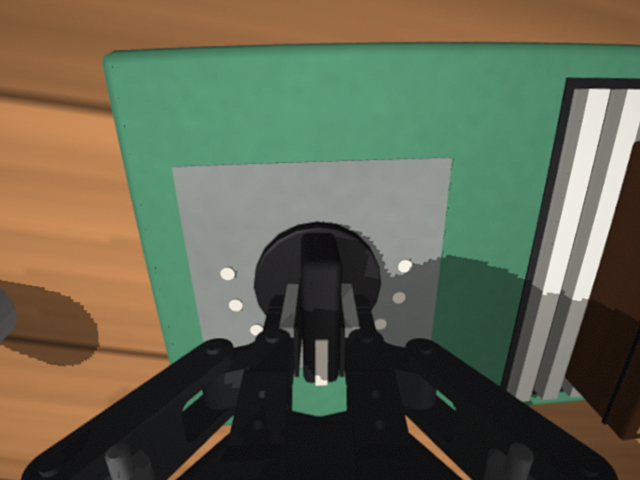

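View pics/s10z.png

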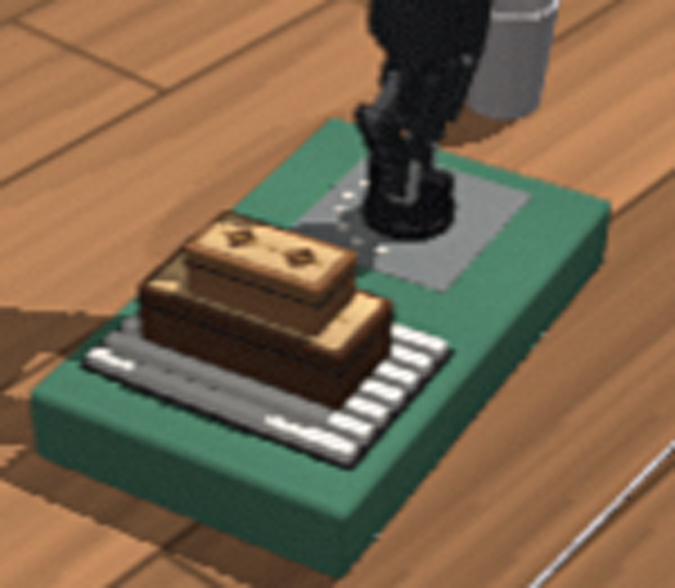

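The bar points between three dots on the right and the rest on the left, as wanted, and the pile stands. Releasing and lifting.

```bash
T="0.5498 0.2468 0.2 -79.7"; python3 -m jog '[[[0,0,0],0],[[0,0,0],0],[[0,0,0],0],[[0,0,0],0],[[0,0,0],0],[[0,0,0],0]]' 0.4 20 >/dev/null; python3 d.py $T; python3 -m jog '[[[0,0,-0.008],0],[[0,0,-0.015],0],[[0,0,-0.02],0],[[0,0,-0.02],0],[[0,0,-0.02],0],[[0,0,-0.02],0],[[0,0,-0.02],0],[[0,0,-0.01],0],[[0,0,0],0]]' >/dev/null; python3 d.py $T; python3 -c "
from h import *
im=snap('wrist','w11')"
```

```text
t 35.93 pos [0.5507 0.2485 0.0998] yaw -80.38 tilt 3.58 w 0.0513 F [-0.3  0.8 -0.6] T [ 0.04  0.01 -0.05]
tool delta [-0.0049  0.0065 -0.0999] turn(tool z) -0.0119
tool-z horiz (deg) [-1.67 -3.16] j [ 0.261  0.711  1.565 -0.058  0.909  1.701]
t 36.68 pos [0.5538 0.2564 0.2414] yaw -80.29 tilt 3.67 w 0.0511 F [0.6 0.  0.1] T [-0.02  0.    0.05]
tool delta [-0.0039  0.0067  0.042 ] turn(tool z) -0.0103
tool-z horiz (deg) [-1.76 -3.22] j [ 0.272  0.535  1.441 -0.049  1.21   1.693]
```

View pics/w11.png

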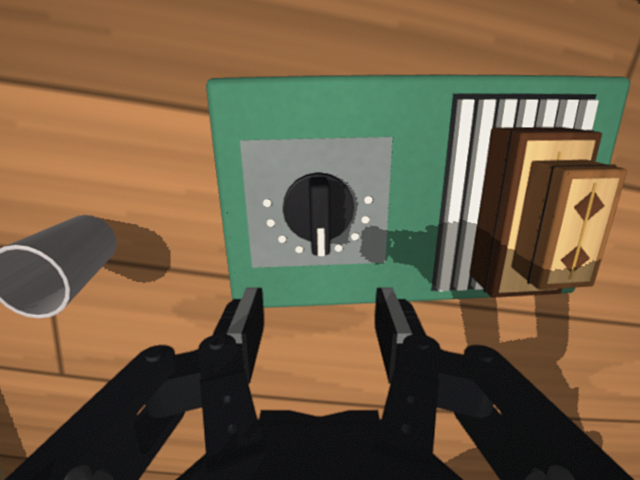

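Four dots right, four left, pointer on the fifth: three clicks on from the second. Quantitative check next.

```bash
python3 - <<'E'
from lid import *
im=load('w11'); px=im['pixels']; hsv=cv2.cvtColor(px,cv2.COLOR_BGR2HSV)
m=np.zeros(px.shape[:2],np.uint8); w=hsv[180:258,255:380]; m[180:258,255:380]=((w[...,2]>190)&(w[...,1]<60))*255
cv2.imwrite('pics/m.png',m)
n,l,s,c=cv2.connectedComponentsWithStats(m); i=1+np.argmax(s[1:,4]); print(c[i],s[i])
top=plane(im,[[320,229],[320.5,250]],.105)[:,:2]; print(np.degrees(np.arctan2(*(top[1]-top[0])[::-1])), top)
p=plane(im,[c[i]],.105)[0,:2]-[.5498,.2468]; print("line centre bearing",np.degrees(np.arctan2(p[1],p[0])))
t=snap('top','t11')
E
```

```text
[320.5 242. ] [318 229   6  27 162]
-168.94419278998032 [[0.54435998 0.24666945]
 [0.52627253 0.24313532]]
line centre bearing -171.55565684715003
```

View pics/t11.png

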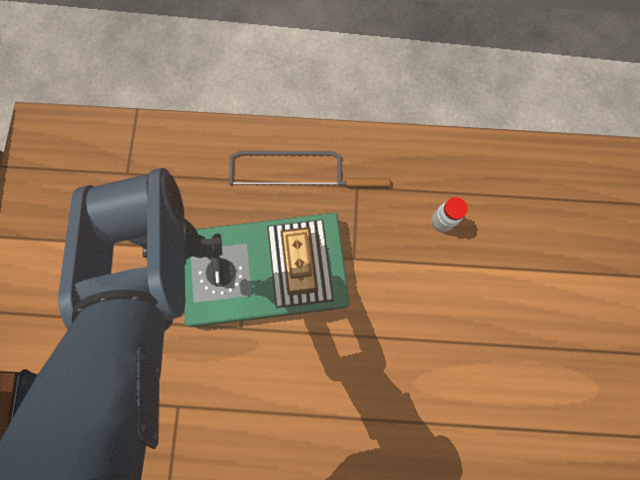

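```bash
python3 -m jog '[[[0,0,0],0],[[0,0,0],0],[[0,0,0],0]]' >/dev/null; python3 -c "
from lid import *
lid(load('t11'),(284,231,318,292),.153,140)
print(bot.state()['wrist_force'], bot.state()['time_s'])
print(bot.hand_in())"
```

```text
[571.3  74.6 125.6  48.1   3.8]
[-0.13719475 -0.00529735 -0.59204647] 37.0333
the job is handed in; nothing more can be done
None
```

Both boxes are stacked on the grid and the knob is three clicks further clockwise. I handed the job in at 37 s; it reports no verdict.

- **Larger box:** it stood at (0.5815, 0.0712), about 2 mm from the grid's middle and aligned with the slats. A wrist picture after the second placing showed it had not moved.
- **Smaller box:** the wrist picture put it about 6 mm along and 1 mm across from the larger box's centre. That leaves its whole base supported.
- **Knob:** the pointer went from the second dot to the fifth. I measured its bearing at -98° before and about -169° to -172° after, against a target of -170°.
- **Final state:** the gripper was clear above the knob with no contact force. In the last top picture the glue jar and fretsaw stood where they began. The arm hid the tin in that view, but the last wrist picture showed it standing near the stand.

**Problems and failed checks:**
- **Tool tilt:** the tool crept to as much as 8° off vertical during fast moves. I brought it back to about 2.5° before carrying the smaller box. Both boxes pivoted level between the pads at touchdown, at up to about 18 N.
- **Top-view check:** my last measurement of the small box from the top picture disagreed. It gave a lid of 126 x 48 mm at 3.8°, far bigger than the pale lid of the smaller box. It almost certainly merged the pale lids of both boxes, so I relied on the wrist measurement.

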